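# Check the probe case's lid and pack the test probes

### The arm

A 6-joint arm with a two-finger parallel gripper is mounted at the origin on the work surface. World frame = base frame: x ahead of the robot, y to its left, z up, the work surface at z = 0. Lengths are in m, angles in rad, forces in N, time in s.
With the tool pointing down it reaches from about 0.275 to 0.975 m from the base axis. Payload 8.4 kg.
Tool frame: the origin (TCP) lies on the centre line of the jaws, within the pads' length; the fingertips stand 25 mm ahead of it and the grasp point (between the pads) lies 6 mm ahead of it; z points along the fingers, y is the line along which they close (so a half turn about z gives the same grasp; the last joint's range is limited). The gripper opens to 92 mm and grips with 3 to 60 N. Pads are 20 mm wide; open, the fingers measure 128 mm over their backs; the gripper's body (75 mm by 189 mm) begins 69 mm behind the grasp point.
Start: joints at [1.185, 0.353, 1.633, -0, 1.155, -0.002], TCP at [0.234, 0.58, 0.24] pointing down, gripper open.
Joint ranges: [-2.63, 2.63], [-0.92, 2.1], [0.06, 2.66], [-1.3, 4.44], [0, 2.69], [-3.02, 3.02]. Speed limits (rad/s): [2.22, 2.22, 2.79, 3.14, 3.14, 3.14].

### API

Orientations are given as a unit quaternion [w, x, y, z].
In Python, from station import r gives the robot as it stands.
- The arm moves only by the tool send_rows, never from a script. Its argument "targets" is a list of rows, each an object of numbers: "hand": the opening in per cent of the stroke, from 0 (shut) to 100 (fully open); "x", "y", "z": the shift along the tool's x, y, z in mm; "turn": the turn about the tool's z in rad. In form: [{"hand": .., "x": .., "y": .., "z": .., "turn": ..}, ...]. A call has exactly 10 rows; each row shifts and turns the commanded pose from where the row before left it, along the tool's axes as they then stand; what a row does not reach is not made up. A row lasts 1/8 s, in which the tool goes at most 62.5 mm and 10.7 degrees, less where a joint would pass 70% of its speed; a pose out of reach is approached as far as the arm can. A call is refused whole if a number of a shift passes 62.5 or a number of a turn 0.188, either way. A call with a gripper value outside its range is refused whole. The fingers move at their own pace and stop on an object; the grip force is fixed at half the most. Time passes only in rows, so rows that do not move let the fingers close, or fill a call up. It gives the time, the measured TCP pose, the force, the opening and the grip force at its end, in the units of the state.
- r.get_obs(): the state, without advancing time (a new reading comes with each control period).
- r.read_camera(name): name is "side" or "top" or "wrist"; returns the picture (480x640x3 uint8, red, green, blue); there is no depth.
- r.camera_info(name): a dict with "mtx" (3x3 intrinsics, pixels), "k1" (the pictures are not rectified: a ray, as slopes to the right and down, at radius r is drawn at 1 + k1 r^2 times it, then the intrinsics apply), "cam_to_world" (4x4, takes a point from camera to world coordinates). Camera axes: x right, y up, looking along -z (the intrinsics and any distortion apply to the point x, -y, -z); pixel columns grow to the right and rows downward; lengths in m; the calibration is good to about 2 mm. A picture is of the moment at which its call begins: read the wrist's pose just before it. camera_info takes no time and is no camera call; for the wrist camera it gives the pose at the moment of the call.
- r.close_job(): hands the job in; it is judged then, once.
The state is a dict: "t": time; "joint_positions": joint angles; "dq": joint speeds; "tau": joint torques, N m; "position": TCP position; "tcp_rot": TCP orientation; "ft_force": force on the tool from outside, world axes, zero at the start; "wrist_torque": the same for the moment, N m; "finger_gap": finger opening in m; "finger_force": force on a finger pad.
Only numpy, scipy, OpenCV 4.12 (cv2) and the standard library are available. Lean on these libraries where they do the work, as an engineer would, in place of code of your own. Each camera call takes 0.05 s, during which the arm holds its last target. There are 200 camera calls.

### The job

The probe case's lid hinge was just tightened: lift the lid about half-way to upright (some 45 degrees), take your hand right off it for a couple of seconds to see that it stays, then swing it open to its stop and let go. Lay every test probe on the bench into a notch of its own in the raised cradle, flat across both bars with the tip towards the hinge, and when all are in, lower the lid gently until it is fully shut and let go. Leave the other things on the bench where they are.

Things in the scene. Friction and masses are not known exactly. Their poses are not given: they have to be found in the camera images.
- case: Grey probe case, fixed: tray 180 (x) x 300 (y), rim 40 high; domed lid, shut top 85 high. Origin: centre of underside; +x points to the hinge side, away from the robot. Inside, two bars 12 wide run along y at x = -55 and +15, tops 38 high; teeth 12 higher leave four notches 32 wide on both bars, 62 apart. A seated probe lies along x across both bars.
- lid (a joint): Angle of the lid on its friction hinge, rad: 0 shut, grows as it opens, stop at 1.65 (just past upright). Lid about 0.35 kg (varies); 1 to 6 N at the handle move it, and it stays at any angle where it is let go.
- lid_hinge (a point): Middle of the hinge line at the case's back (+x) edge, 41 above the bench; the line runs along the case's y.
- lid_handle (a point): Middle of the lid's D-shaped pull: round steel bar, diameter 12, 118 free length along the case's y, held 42 in front of the lid's front by an arm at each end. Moves on an arc of radius 223 about the hinge; lid shut: 222 from the hinge towards -x, 63 high. Can be pinched from above, fingers closing across it, at any lid angle; it turns in the fingers.
- slot0 (a point): Where the middle of a probe's handle is when seated in notch 0: 50 above the bench, at case x = -20, y = -93. Axes as the case. Any probe may use any notch, one each.
- slot1 (a point): Where the middle of a probe's handle is when seated in notch 1: 50 above the bench, at case x = -20, y = -31. Axes as the case. Any probe may use any notch, one each.
- slot2 (a point): Where the middle of a probe's handle is when seated in notch 2: 50 above the bench, at case x = -20, y = 31. Axes as the case. Any probe may use any notch, one each.
- slot3 (a point): Where the middle of a probe's handle is when seated in notch 3: 50 above the bench, at case x = -20, y = 93. Axes as the case. Any probe may use any notch, one each.
- probe0_mid (a point): Hand-held test probe, no lead, 140 long: square black handle 100 x 24 x 24, finger guard 36 wide, 30 high, 8 thick at its front, steel tip (diameter 6) 32 long; 0.09 kg. Lies flat on the bench. This point: middle of the handle, 12 above its underside; x along the handle to the tip (tip end at +90), z up. May be absent (None).
- probe0_tip (a point): The end of the steel tip of probe 0.
- probe1_mid (a point): Hand-held test probe, no lead, 140 long: square black handle 100 x 24 x 24, finger guard 36 wide, 30 high, 8 thick at its front, steel tip (diameter 6) 32 long; 0.09 kg. Lies flat on the bench. This point: middle of the handle, 12 above its underside; x along the handle to the tip (tip end at +90), z up. May be absent (None).
- probe1_tip (a point): The end of the steel tip of probe 1.
- probe2_mid (a point): Hand-held test probe, no lead, 140 long: square black handle 100 x 24 x 24, finger guard 36 wide, 30 high, 8 thick at its front, steel tip (diameter 6) 32 long; 0.09 kg. Lies flat on the bench. This point: middle of the handle, 12 above its underside; x along the handle to the tip (tip end at +90), z up. May be absent (None).
- probe2_tip (a point): The end of the steel tip of probe 2.
- probe3_mid (a point): Hand-held test probe, no lead, 140 long: square black handle 100 x 24 x 24, finger guard 36 wide, 30 high, 8 thick at its front, steel tip (diameter 6) 32 long; 0.09 kg. Lies flat on the bench. This point: middle of the handle, 12 above its underside; x along the handle to the tip (tip end at +90), z up. May be absent (None).
- probe3_tip (a point): The end of the steel tip of probe 3.
- spool: Bystander, to be left alone: a spool of solder, diameter 64, 52 high, standing upright (mm); origin at its underside or lying axis.
- driver: Bystander, to be left alone: a screwdriver about 160 long lying flat (mm); origin at its underside or lying axis.
- tin: Bystander, to be left alone: a tin can, diameter 80, 110 high (mm); origin at its underside or lying axis.
- flux: Bystander, to be left alone: a small jar, diameter 40, 70 high (mm); origin at its underside or lying axis.
- brush: Bystander, to be left alone: a brush about 150 long lying flat (mm); origin at its underside or lying axis.
- meter: Bystander, to be left alone: a yellow hand-held multimeter 150 x 75 x 34, lying flat (mm); origin at its underside or lying axis.
Things that resemble listed ones, but are neither listed nor needed, are in the scene too. What is shaped like the part that bears probe3_mid but green is not meant.

How it is judged:
On the way, in this order (a step that is already met when the one before it is completed fails the run):
1. the lid stands by itself about half-way (0.55 to 1.05 rad), untouched and still, for a second (value of joint lid between 0.55 and 1.05 rad and velocity of joint lid between -0.03 and 0.03 rad/s and contact force between each of the fingers, the arm and anything else below 0.3 N), for 1 s.
2. the lid stands open at its stop (over 1.45 rad), let go (value of joint lid above 1.45 rad and velocity of joint lid between -0.03 and 0.03 rad/s and contact force between each of the fingers, the arm and anything else below 0.3 N), for 0.3 s.
3. with the lid open, every probe lies in a notch, tip to the hinge, let go ((distance between probe0_mid and slot0 below 0.015 m or distance between probe0_mid and slot1 below 0.015 m or distance between probe0_mid and slot2 below 0.015 m or distance between probe0_mid and slot3 below 0.015 m) and angle between the x axis of each of probe0_mid, probe1_mid, probe2_mid, probe3_mid and the x axis of slot0, either way round below 0.1 rad and x of each of probe0_tip, probe1_tip, probe2_tip, probe3_tip in the frame of slot0 above 0.05 m and (distance between probe1_mid and slot0 below 0.015 m or distance between probe1_mid and slot1 below 0.015 m or distance between probe1_mid and slot2 below 0.015 m or distance between probe1_mid and slot3 below 0.015 m) and (distance between probe2_mid and slot0 below 0.015 m or distance between probe2_mid and slot1 below 0.015 m or distance between probe2_mid and slot2 below 0.015 m or distance between probe2_mid and slot3 below 0.015 m) and (distance between probe3_mid and slot0 below 0.015 m or distance between probe3_mid and slot1 below 0.015 m or distance between probe3_mid and slot2 below 0.015 m or distance between probe3_mid and slot3 below 0.015 m) and value of joint lid above 1.2 rad and contact force between each of the fingers, the arm and anything else below 0.3 N), for 0.3 s.
At the end, for the whole second after the job is handed in: Every probe lies still in a notch of its own (middle of its handle within 15 mm of the notch's point, within 0.1 rad of the case's x axis, tip to the hinge); the lid is shut (under 0.05 rad) and still ((distance between probe0_mid and slot0 below 0.015 m or distance between probe0_mid and slot1 below 0.015 m or distance between probe0_mid and slot2 below 0.015 m or distance between probe0_mid and slot3 below 0.015 m) and angle between the x axis of each of probe0_mid, probe1_mid, probe2_mid, probe3_mid and the x axis of slot0, either way round below 0.1 rad and x of each of probe0_tip, probe1_tip, probe2_tip, probe3_tip in the frame of slot0 above 0.05 m and (distance between probe1_mid and slot0 below 0.015 m or distance between probe1_mid and slot1 below 0.015 m or distance between probe1_mid and slot2 below 0.015 m or distance between probe1_mid and slot3 below 0.015 m) and (distance between probe2_mid and slot0 below 0.015 m or distance between probe2_mid and slot1 below 0.015 m or distance between probe2_mid and slot2 below 0.015 m or distance between probe2_mid and slot3 below 0.015 m) and (distance between probe3_mid and slot0 below 0.015 m or distance between probe3_mid and slot1 below 0.015 m or distance between probe3_mid and slot2 below 0.015 m or distance between probe3_mid and slot3 below 0.015 m) and value of joint lid below 0.05 rad and velocity of joint lid between -0.03 and 0.03 rad/s); the robot touches nothing.
It fails at once if the lid is slammed (falls or is driven shut faster than 1.8 rad/s) (velocity of joint lid below -1.8 rad/s).
It fails at once if a bystander is pushed more than 5 cm (distance of any of spool, driver, tin, flux, brush, meter from where it was at the start of the episode above 0.05 m).
Of probe0, probe1, probe2, probe3 only 2 to 4 are there at a start; the rules pass over those that are not, and their reading is None.
At some moment in a run one of probe0, probe1, probe2, probe3 may be knocked a few centimetres aside while the robot is not near it.
Once in a run the grip may slacken for a moment while it holds something.
It also fails if it takes over 210 s, if anything falls off the work surface, if the arm or the gripper's body presses on something with over 40 N, if the wrist force passes 120 N, or if a joint passes its speed limit or range.

## Working session

There is one attempt and no reset: what is moved stays moved. The work goes in short steps, Python scripts to look and compute and a tool call to move; the robot and the scene stay as the last step left them, time stands still between calls to the robot, and variables do not carry over. Pictures are saved under pics/ and viewed, at most 14 in all, crops included, and the job is handed in when it is done.

Besides the shell and the picture viewer there is one more tool, called as name(argument=value, ...) on one line, values as JSON. send_rows: Moves the arm, as the interface text tells. Its arguments: {"type":"object","properties":{"targets":{"type":"array"}},"required":["targets"]}

```bash
ls; mkdir -p pics
cat > h.py <<'E'
import numpy as np,cv2
from station import r
def save(n,f):
    im=r.read_camera(n); cv2.imwrite('pics/'+f,im[:,:,::-1]); return im
def ray(info,u,v):
    K=np.array(info['mtx'],float); k=info['k1']
    x=(u-K[0,2])/K[0,0]; y=(v-K[1,2])/K[1,1]
    rd=np.hypot(x,y); q=rd
    for _ in range(30): q=rd/(1+k*q*q)
    s=q/rd if rd>0 else 1
    T=np.array(info['cam_to_world'])
    return T[:3,3],T[:3,:3]@np.array([x*s,-y*s,-1])
def pix(info,u,v,z):
    o,d=ray(info,u,v); return o+d*(z-o[2])/d[2]
def proj(info,p):
    T=np.array(info['cam_to_world']);K=np.array(info['mtx'],float)
    c=T[:3,:3].T@(np.array(p)-T[:3,3]); x=c[0]/-c[2];y=-c[1]/-c[2]
    s=1+info['k1']*(x*x+y*y); return K[0,0]*x*s+K[0,2],K[1,1]*y*s+K[1,2]
E
python3 - <<'E'
from h import *
print(r.get_obs())
save('top','top0.png');save('side','side0.png')
for n in('top','side','wrist'):print(n,r.camera_info(n))
E
```

```text
pics
{'t': 0.0, 'joint_positions': array([ 1.18457770e+00,  3.53663554e-01,  1.63410829e+00, -1.08933451e-05,
        1.15518435e+00, -2.42142310e-03]), 'dq': array([ 3.60716661e-04,  6.82873733e-04, -6.20550364e-05,  1.49312065e-04,
       -9.62531538e-04,  1.49822573e-03]), 'tau': array([-6.22266707e-04, -5.93860710e+01, -3.34209502e+01,  6.95872447e-02,
        2.36322015e-02, -8.97913628e-05]), 'position': array([0.23387542, 0.57911238, 0.2388651 ]), 'tcp_rot': array([-1.26760708e-04,  1.90720781e-01,  9.81644090e-01, -6.69895726e-04]), 'ft_force': array([-0.22983863, -0.31598779,  0.88625439]), 'wrist_torque': array([-0.01569738,  0.00201228, -0.00442848]), 'finger_force': 0.0, 'finger_gap': 0.09231995239400065}
top {'mtx': array([[550.64021225,   0.        , 308.62798906],
       [  0.        , 550.64021225, 240.68871552],
       [  0.        ,   0.        ,   1.        ]]), 'k1': -0.1534696257519278, 'cam_to_world': array([[ 0.01342661,  0.99338936, -0.11400569,  0.34137601],
       [-0.99990399,  0.01294839, -0.00493423,  0.01486063],
       [-0.00342542,  0.114061  ,  0.9934
[... 300 characters left out ...]
([[ 0.91452207,  0.25263381, -0.3159518 ,  0.10420511],
       [-0.40410956,  0.60637204, -0.68484189, -0.81917322],
       [ 0.01857012,  0.75398217,  0.65663235,  0.85947798],
       [ 0.        ,  0.        ,  0.        ,  1.        ]])}
wrist {'mtx': array([[341.76648774,   0.        , 318.23776648],
       [  0.        , 341.76648774, 233.60971857],
       [  0.        ,   0.        ,   1.        ]]), 'k1': -0.054815274245456194, 'cam_to_world': array([[ 0.37413058, -0.89246426, -0.25205921,  0.1609613 ],
       [ 0.92737546,  0.35974407,  0.10275676,  0.60692067],
       [-0.00102993, -0.27219798,  0.96224072,  0.38321336],
       [ 0.        ,  0.        ,  0.        ,  1.        ]])}
```

View pics/top0.png

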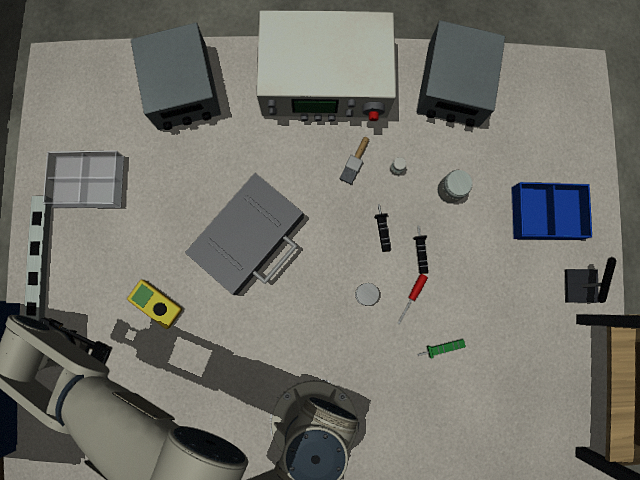

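View pics/side0.png

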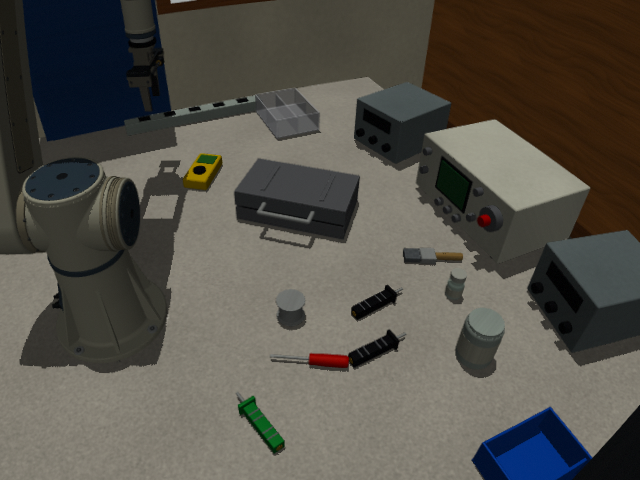

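Run:
```python
from h import *
im=cv2.imread('pics/top0.png')
a=cv2.resize(im[165:305,180:320],None,fx=4,fy=4,interpolation=cv2.INTER_CUBIC)
cv2.imwrite('pics/c1.png',a)
b=cv2.resize(im[190:330,345:465],None,fx=4,fy=4,interpolation=cv2.INTER_CUBIC)
cv2.imwrite('pics/c2.png',b)
```

```text
(no output)
```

View pics/c1.png

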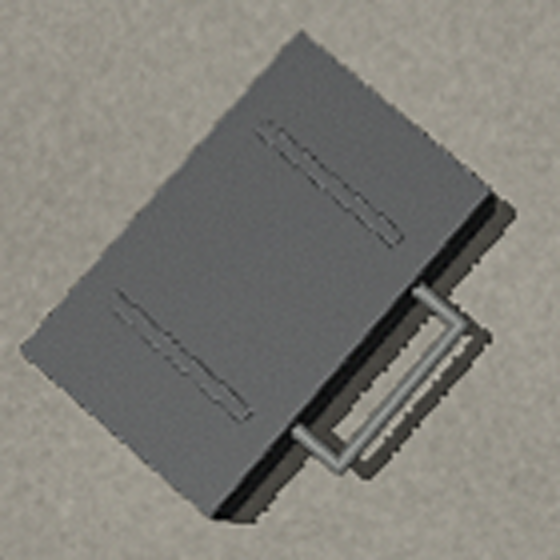

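View pics/c2.png

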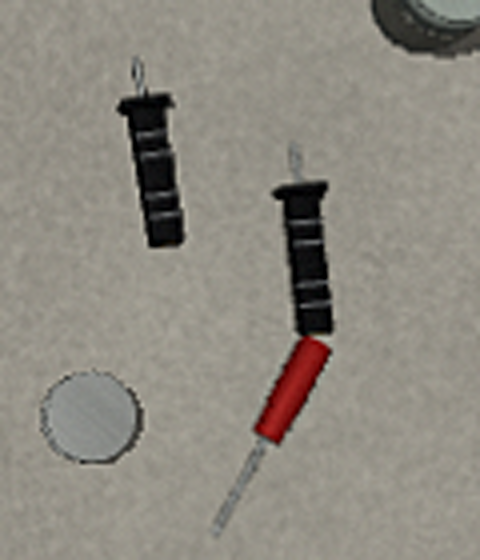

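Run:
```python
from h import *
np.set_printoptions(precision=4,suppress=True)
i=r.camera_info('top')
C=[pix(i,*p,.085) for p in [(255.5,172.5),(302.5,213.25),(233,294.25),(185.5,251.75)]]
print(np.array(C)); print([np.linalg.norm(C[k]-C[k-1]) for k in range(4)])
H=[pix(i,*p,.069) for p in [(295.75,245.5),(265,282)]]
d=H[1]-H[0];print('handle',H,np.mean(H,0),np.linalg.norm(d))
c=np.mean(C,0); ax=C[0]-C[1]+C[3]-C[2]; ay=C[3]-C[0]+C[2]-C[1]
print('c',c,'yaw from x',np.arctan2(ax[1],ax[0]),'from y',np.arctan2(-ay[0],ay[1]),'handle',np.arctan2(-d[0],d[1]), 'handle from c', (np.mean(H,0)-c)[:2])
for n,t in {'A':((386.5,250.75),(381.5,216),(379.5,205)),'B':((423.75,273),(420,237.5),(418.5,226))}.items():
  P=[pix(i,*t[0],.012),pix(i,*t[1],.018),pix(i,*t[2],.012)];v=P[2]-P[0]
  print(n,P,np.linalg.norm(v),'mid',P[0]+v/np.linalg.norm(v)*.05,'yaw',np.arctan2(v[1],v[0]))
for n,p,z in [('spool',(367.5,294),.052),('driver',(417,288),.01),('meter',(155,302),.034)]: print(n,pix(i,*p,z))
```

```text
[[0.7083 0.1755 0.085 ]
 [0.5929 0.0406 0.085 ]
 [0.3642 0.2293 0.085 ]
 [0.4802 0.3664 0.085 ]]
[np.float64(0.29741899138719596), np.float64(0.17747940204629284), np.float64(0.29647895767908616), np.float64(0.17959730613120906)]
handle [array([0.5037, 0.0585, 0.069 ]), array([0.4001, 0.1427, 0.069 ])] [0.4519 0.1006 0.069 ] 0.1334962398748679
c [0.5364 0.2029 0.085 ] yaw from x 0.8658972759636427 from y 0.8772048966833113 handle 0.8879822781155009 handle from c [-0.0845 -0.1024]
A [array([ 0.4977, -0.2046,  0.012 ]), array([ 0.599 , -0.1894,  0.018 ]), array([ 0.6327, -0.1844,  0.012 ])] 0.13650331689923567 mid [ 0.5471 -0.1972  0.012 ] yaw 0.1485599808198577
B [array([ 0.4339, -0.3138,  0.012 ]), array([ 0.5372, -0.3024,  0.018 ]), array([ 0.5719, -0.2995,  0.012 ])] 0.13875292156193839 mid [ 0.4836 -0.3087  0.012 ] yaw 0.10331885135662859
spool [ 0.3707 -0.1453  0.052 ]
driver [ 0.3902 -0.2941  0.01  ]
meter [0.3382 0.4627 0.034 ]
```

send_rows(targets=[{"hand": 100, "x": 0, "y": 0, "z": 0, "turn": 0.156}, {"hand": 100, "x": 0, "y": 0, "z": 0, "turn": 0.156}, {"hand": 28, "x": -47, "y": -23, "z": 0, "turn": 0}, {"hand": 28, "x": -47, "y": -23, "z": 0, "turn": 0}, {"hand": 28, "x": -47, "y": -23, "z": 0, "turn": 0}, {"hand": 28, "x": -47, "y": -23, "z": 0, "turn": 0}, {"hand": 28, "x": -47, "y": -23, "z": 0, "turn": 0}, {"hand": 28, "x": -47, "y": -23, "z": 0, "turn": 0}, {"hand": 28, "x": -47, "y": -23, "z": 0, "turn": 0}, {"hand": 28, "x": -47, "y": -23, "z": 0, "turn": 0}])

```text
t: 1.35
position: [0.405, 0.1957, 0.2396]
tcp_rot: [0.0, 0.341, 0.94, 0.0]
ft_force: [0.2, -0.5, 0.2]
finger_gap: 0.0262
finger_force: 0.0
```

```bash
cat >> h.py <<'E'
from scipy.spatial.transform import Rotation as Ro
def need(p,psi=None):
    "print shift (mm, tool axes after turning) and turn to reach TCP p, tool-y angle psi"
    o=r.get_obs(); w=o['tcp_rot']; M=Ro.from_quat([*w[1:],w[0]]).as_matrix()
    cur=np.arctan2(M[1,1],M[0,1]); psi=cur if psi is None else psi
    t=(cur-psi+np.pi)%(2*np.pi)-np.pi
    d=np.array(p)-o['position']; a=cur-t
    print('pos',o['position'].round(4),'psi',round(cur,3),'j6',round(o['joint_positions'][5],2),'turn',round(t,3),'xyz',np.round([1e3*(-np.sin(a)*d[0]+np.cos(a)*d[1]),1e3*(np.cos(a)*d[0]+np.sin(a)*d[1]),-1e3*d[2]],1),'F',o['ft_force'].round(1),'gap',round(o['finger_gap'],4),round(o['finger_force'],1),'t',round(o['t'],2))
C=np.array([.5364,.2029]);YAW=.875
def case(x,y,z):
    c,s=np.cos(YAW),np.sin(YAW); return np.array([C[0]+c*x-s*y,C[1]+s*x+c*y,z])
def handle(th,dz=0):
    return case(.09-.223*np.cos(th+.0988),0,.041+.223*np.sin(th+.0988)+.006+dz)
E
python3 - <<'E'
from h import *
need(handle(0,.05),.875)
save('wrist','w1.png');save('top','top1.png')
E
```

```text
pos [0.405  0.1957 0.2396] psi 0.875 j6 -0.43 turn 0.0 xyz [-96.2 -42.1 120.6] F [ 0.2 -0.5  0.2] gap 0.0262 0.0 t 1.35
```

View pics/top1.png

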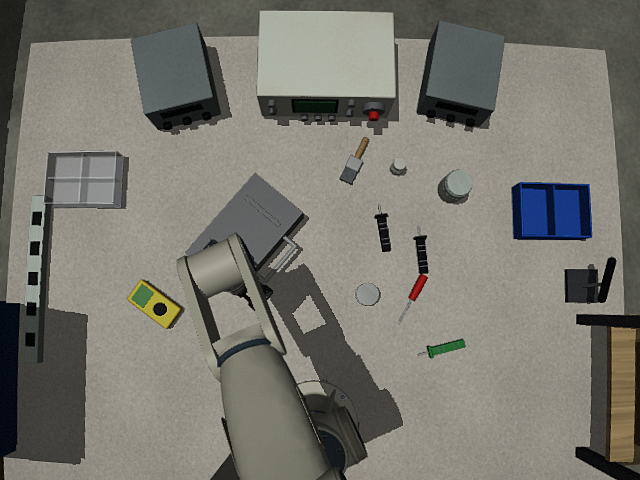

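send_rows(targets=[{"hand": 28, "x": -32, "y": -14, "z": 0, "turn": 0}, {"hand": 28, "x": -32, "y": -14, "z": 0, "turn": 0}, {"hand": 28, "x": -32, "y": -14, "z": 0, "turn": 0}, {"hand": 28, "x": 0, "y": 0, "z": 40, "turn": 0}, {"hand": 28, "x": 0, "y": 0, "z": 30, "turn": 0}, {"hand": 28, "x": 0, "y": 0, "z": 15, "turn": 0}, {"hand": 28, "x": 0, "y": 0, "z": 0, "turn": 0}, {"hand": 28, "x": 0, "y": 0, "z": 0, "turn": 0}, {"hand": 28, "x": 0, "y": 0, "z": 0, "turn": 0}, {"hand": 28, "x": 0, "y": 0, "z": 0, "turn": 0}])

```text
t: 2.7
position: [0.4519, 0.1037, 0.1553]
tcp_rot: [0.001, 0.341, 0.94, 0.0]
ft_force: [-0.2, 0.5, 0.3]
finger_gap: 0.0261
finger_force: 0.0
```

Run:
```python
from h import *
need(handle(0),.875)
i=r.camera_info('wrist')
im=save('wrist','w2.png')
print([proj(i,case(-.132,y,.063)) for y in(-.06,0,.06)])
```

```text
pos [0.4519 0.1037 0.1553] psi 0.875 j6 -0.65 turn 0.0 xyz [-1.3 -1.6 86.3] F [-0.2  0.5  0.3] gap 0.0261 0.0 t 2.7
[(np.float64(318.50209176376217), np.float64(322.1638276272139)), (np.float64(318.55215423692056), np.float64(249.10935770794458)), (np.float64(318.6074094752477), np.float64(165.54690504030802))]
```

View pics/w2.png

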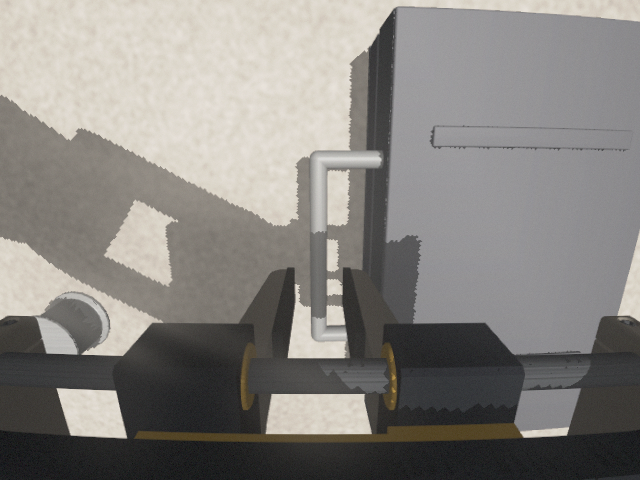

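send_rows(targets=[{"hand": 28, "x": 0, "y": 0, "z": 30, "turn": 0}, {"hand": 28, "x": 0, "y": 0, "z": 30, "turn": 0}, {"hand": 28, "x": 0, "y": 0, "z": 20, "turn": 0}, {"hand": 28, "x": 0, "y": 0, "z": 7, "turn": 0}, {"hand": 28, "x": 0, "y": 0, "z": 0, "turn": 0}, {"hand": 0, "x": 0, "y": 0, "z": 0, "turn": 0}, {"hand": 0, "x": 0, "y": 0, "z": 0, "turn": 0}, {"hand": 0, "x": 0, "y": 0, "z": 0, "turn": 0}, {"hand": 0, "x": 0, "y": 0, "z": 0, "turn": 0}, {"hand": 0, "x": 0, "y": 0, "z": 0, "turn": 0}])

```text
t: 4.0
position: [0.4519, 0.1035, 0.0678]
tcp_rot: [0.0, 0.341, 0.94, 0.0]
ft_force: [1.4, -1.6, 1.7]
finger_gap: 0.011
finger_force: 30.0
```

Run:
```python
from h import *
need(handle(0),.875)
th=np.linspace(0,1.66,22); a=.223*np.array([-np.cos(th+.0988),np.sin(th+.0988)])*1e3
print(th.round(2)); print(np.diff(a,axis=1).round(1).T.tolist())
```

```text
pos [0.4519 0.1035 0.0678] psi 0.875 j6 -0.65 turn 0.0 xyz [-1.2 -1.5 -1.2] F [ 1.4 -1.6  1.7] gap 0.011 30.0 t 4.0
[0.   0.08 0.16 0.24 0.32 0.4  0.47 0.55 0.63 0.71 0.79 0.87 0.95 1.03
 1.11 1.19 1.26 1.34 1.42 1.5  1.58 1.66]
[[2.4, 17.5], [3.8, 17.2], [5.1, 16.9], [6.5, 16.4], [7.7, 15.8], [9.0, 15.2], [10.1, 14.4], [11.2, 13.6], [12.3, 12.6], [13.2, 11.6], [14.1, 10.6], [14.9, 9.4], [15.6, 8.2], [16.2, 6.9], [16.7, 5.6], [17.1, 4.3], [17.4, 2.9], [17.6, 1.6], [17.6, 0.2], [17.6, -1.2], [17.4, -2.6]]
```

send_rows(targets=[{"hand": 0, "x": 0, "y": 2.4, "z": -17.5, "turn": 0}, {"hand": 0, "x": 0, "y": 3.8, "z": -17.2, "turn": 0}, {"hand": 0, "x": 0, "y": 5.1, "z": -16.9, "turn": 0}, {"hand": 0, "x": 0, "y": 6.5, "z": -16.4, "turn": 0}, {"hand": 0, "x": 0, "y": 7.7, "z": -15.8, "turn": 0}, {"hand": 0, "x": 0, "y": 9.0, "z": -15.2, "turn": 0}, {"hand": 0, "x": 0, "y": 10.1, "z": -14.4, "turn": 0}, {"hand": 0, "x": 0, "y": 11.2, "z": -13.6, "turn": 0}, {"hand": 0, "x": 0, "y": 12.3, "z": -12.6, "turn": 0}, {"hand": 0, "x": 0, "y": 13.2, "z": -11.6, "turn": 0}])

```text
t: 5.25
position: [0.5052, 0.1677, 0.2173]
tcp_rot: [0.001, 0.341, 0.94, 0.002]
ft_force: [17.3, 10.5, -32.6]
finger_gap: 0.0112
finger_force: 30.0
```

send_rows(targets=[{"hand": 0, "x": 0, "y": 0, "z": 0, "turn": 0}, {"hand": 0, "x": 0, "y": 0, "z": 0, "turn": 0}, {"hand": 28, "x": 0, "y": 0, "z": 0, "turn": 0}, {"hand": 28, "x": 0, "y": 0, "z": 0, "turn": 0}, {"hand": 28, "x": 0, "y": 0, "z": 0, "turn": 0}, {"hand": 28, "x": 0, "y": 0, "z": -20, "turn": 0}, {"hand": 28, "x": 0, "y": 0, "z": -30, "turn": 0}, {"hand": 28, "x": 0, "y": 0, "z": -20, "turn": 0}, {"hand": 28, "x": 0, "y": 0, "z": 0, "turn": 0}, {"hand": 28, "x": 0, "y": 0, "z": 0, "turn": 0}])

```text
t: 6.5
position: [0.5031, 0.1657, 0.288]
tcp_rot: [-0.0, 0.341, 0.94, -0.0]
ft_force: [-0.4, 0.4, -0.0]
finger_gap: 0.0258
finger_force: 0.0
```

send_rows(targets=[{"hand": 28, "x": 0, "y": 0, "z": 0, "turn": 0}, {"hand": 28, "x": 0, "y": 0, "z": 0, "turn": 0}, {"hand": 28, "x": 0, "y": 0, "z": 0, "turn": 0}, {"hand": 28, "x": 0, "y": 0, "z": 0, "turn": 0}, {"hand": 28, "x": 0, "y": 0, "z": 0, "turn": 0}, {"hand": 28, "x": 0, "y": 0, "z": 0, "turn": 0}, {"hand": 28, "x": 0, "y": 0, "z": 0, "turn": 0}, {"hand": 28, "x": 0, "y": 0, "z": 0, "turn": 0}, {"hand": 28, "x": 0, "y": 0, "z": 0, "turn": 0}, {"hand": 28, "x": 0, "y": 0, "z": 0, "turn": 0}])

```text
t: 7.75
position: [0.5036, 0.1659, 0.2888]
tcp_rot: [0.0, 0.341, 0.94, -0.0]
ft_force: [0.0, -0.3, 0.4]
finger_gap: 0.0256
finger_force: 0.0
```

Run:
```python
from h import *
need(handle(.79),.875)
i=r.camera_info('wrist')
im=save('wrist','w3.png')
print([proj(i,handle(th,-.006)) for th in(.7,.79,.87)])
```

```text
pos [0.5036 0.1659 0.2888] psi 0.875 j6 -0.56 turn 0.0 xyz [-1.5 -1.1 68.7] F [ 0.  -0.3  0.4] gap 0.0256 0.0 t 7.75
[(np.float64(298.47158699185854), np.float64(251.35850206303144)), (np.float64(319.441102626886), np.float64(257.6889281465398)), (np.float64(341.4845430831813), np.float64(263.2753739624452))]
```

View pics/w3.png

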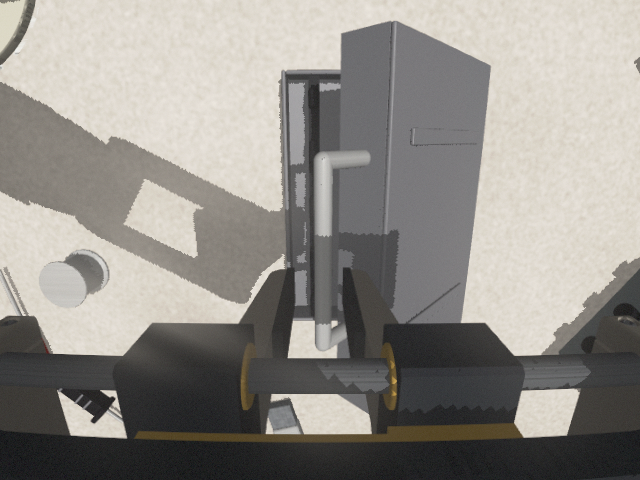

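send_rows(targets=[{"hand": 28, "x": 0, "y": 2, "z": 25, "turn": 0}, {"hand": 28, "x": 0, "y": 0, "z": 25, "turn": 0}, {"hand": 28, "x": 0, "y": 0, "z": 18, "turn": 0}, {"hand": 28, "x": 0, "y": 0, "z": 0, "turn": 0}, {"hand": 0, "x": 0, "y": 0, "z": 0, "turn": 0}, {"hand": 0, "x": 0, "y": 0, "z": 0, "turn": 0}, {"hand": 0, "x": 0, "y": 0, "z": 0, "turn": 0}, {"hand": 0, "x": 0, "y": 0, "z": 0, "turn": 0}, {"hand": 0, "x": 0, "y": 0, "z": 0, "turn": 0}, {"hand": 0, "x": 0, "y": 0, "z": 0, "turn": 0}])

```text
t: 9.05
position: [0.5051, 0.1673, 0.2211]
tcp_rot: [0.0, 0.341, 0.94, -0.0]
ft_force: [1.2, -1.5, 4.9]
finger_gap: 0.0109
finger_force: 30.0
```

Run:
```python
from h import *
need(handle(.8),.875)
th=np.linspace(.8,1.65,16); a=.223*np.array([-np.cos(th+.0988),np.sin(th+.0988)])*1e3
print(np.diff(a,axis=1).round(1).T.tolist())
```

```text
pos [0.5051 0.1673 0.2211] psi 0.875 j6 -0.56 turn 0.0 xyz [-1.2 -1.4 -0.4] F [ 1.2 -1.5  4.9] gap 0.0109 30.0 t 9.05
[[10.1, 7.6], [10.5, 7.0], [10.9, 6.4], [11.2, 5.8], [11.6, 5.1], [11.8, 4.5], [12.1, 3.8], [12.3, 3.1], [12.4, 2.4], [12.5, 1.7], [12.6, 1.0], [12.6, 0.3], [12.6, -0.5], [12.6, -1.2], [12.5, -1.9]]
```

send_rows(targets=[{"hand": 0, "x": 0, "y": 10.1, "z": -7.6, "turn": 0}, {"hand": 0, "x": 0, "y": 10.5, "z": -7.0, "turn": 0}, {"hand": 0, "x": 0, "y": 10.9, "z": -6.4, "turn": 0}, {"hand": 0, "x": 0, "y": 11.2, "z": -5.8, "turn": 0}, {"hand": 0, "x": 0, "y": 11.6, "z": -5.1, "turn": 0}, {"hand": 0, "x": 0, "y": 11.8, "z": -4.5, "turn": 0}, {"hand": 0, "x": 0, "y": 12.1, "z": -3.8, "turn": 0}, {"hand": 0, "x": 0, "y": 12.3, "z": -3.1, "turn": 0}, {"hand": 0, "x": 0, "y": 12.4, "z": -2.4, "turn": 0}, {"hand": 0, "x": 0, "y": 12.5, "z": -1.7, "turn": 0}])

```text
t: 10.3
position: [0.5788, 0.2562, 0.268]
tcp_rot: [-0.0, 0.341, 0.94, -0.001]
ft_force: [-3.3, -4.9, 6.5]
finger_gap: 0.011
finger_force: 30.0
```

send_rows(targets=[{"hand": 0, "x": 0, "y": 12.6, "z": -1.0, "turn": 0}, {"hand": 0, "x": 0, "y": 12.6, "z": -0.3, "turn": 0}, {"hand": 0, "x": 0, "y": 12.6, "z": 0.5, "turn": 0}, {"hand": 0, "x": 0, "y": 12.6, "z": 1.2, "turn": 0}, {"hand": 0, "x": 0, "y": 6, "z": 0.8, "turn": 0}, {"hand": 0, "x": 0, "y": 0, "z": 0, "turn": 0}, {"hand": 28, "x": 0, "y": 0, "z": 0, "turn": 0}, {"hand": 28, "x": 0, "y": 0, "z": 0, "turn": 0}, {"hand": 28, "x": 0, "y": 0, "z": -20, "turn": 0}, {"hand": 28, "x": 0, "y": 0, "z": -40, "turn": 0}])

```text
t: 11.55
position: [0.6144, 0.2989, 0.3274]
tcp_rot: [-0.001, 0.341, 0.94, -0.001]
ft_force: [0.5, 0.9, 1.0]
finger_gap: 0.0257
finger_force: 0.0
```

Run:
```python
from h import *
need(handle(1.62),.875)
save('top','top2.png')
i=r.camera_info('top')
im=cv2.imread('pics/top2.png')
print([proj(i,handle(th,-.006)) for th in(1.5,1.65)])
need(np.array([.52,-.15,.30]),.149+np.pi/2)
```

```text
pos [0.6144 0.2989 0.3274] psi 0.875 j6 -0.42 turn -0.0 xyz [-1.7 -0.8 59.8] F [0.5 0.9 1. ] gap 0.0257 0.0 t 11.55
[(np.float64(206.75828114204117), np.float64(198.40331759599954)), (np.float64(197.28991853844212), np.float64(190.22826450069783))]
pos [0.6165 0.3    0.335 ] psi 0.875 j6 -0.42 turn -0.845 xyz [ 162.3 -430.7   35. ] F [1.1 0.7 5. ] gap 0.0256 0.0 t 11.6
```

View pics/top2.png

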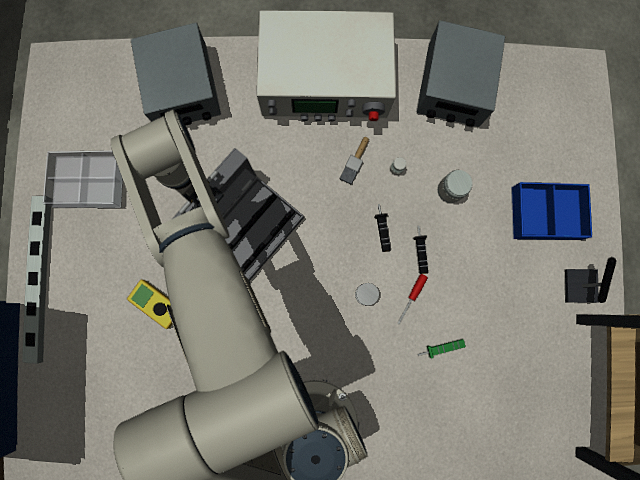

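send_rows(targets=[{"hand": 28, "x": -22.4, "y": -45, "z": -3, "turn": 0}, {"hand": 28, "x": -22.4, "y": -45, "z": 0, "turn": 0}, {"hand": 60, "x": -22.4, "y": -45, "z": 0, "turn": 0}, {"hand": 60, "x": -22.4, "y": -45, "z": 0, "turn": 0}, {"hand": 60, "x": -22.4, "y": -45, "z": 0, "turn": 0}, {"hand": 60, "x": -22.4, "y": -45, "z": 0, "turn": 0}, {"hand": 60, "x": -22.4, "y": -45, "z": 0, "turn": 0}, {"hand": 60, "x": -22.4, "y": -45, "z": 0, "turn": 0}, {"hand": 60, "x": -22.4, "y": -45, "z": 0, "turn": 0}, {"hand": 60, "x": -22.4, "y": -45, "z": 0, "turn": 0}])

```text
t: 12.85
position: [0.4982, -0.1914, 0.3318]
tcp_rot: [0.001, 0.341, 0.94, 0.0]
ft_force: [0.5, -0.6, -0.2]
finger_gap: 0.0552
finger_force: 0.0
```

send_rows(targets=[{"hand": 60, "x": 0, "y": 0, "z": 20, "turn": -0.169}, {"hand": 60, "x": 0, "y": 0, "z": 20, "turn": -0.169}, {"hand": 60, "x": 0, "y": 0, "z": 20, "turn": -0.169}, {"hand": 60, "x": 0, "y": 0, "z": 20, "turn": -0.169}, {"hand": 60, "x": 0, "y": 0, "z": 20, "turn": -0.169}, {"hand": 60, "x": 0, "y": 0, "z": 0, "turn": 0}, {"hand": 60, "x": 0, "y": 0, "z": 0, "turn": 0}, {"hand": 60, "x": 0, "y": 0, "z": 0, "turn": 0}, {"hand": 60, "x": 0, "y": 0, "z": 0, "turn": 0}, {"hand": 60, "x": 0, "y": 0, "z": 0, "turn": 0}])

```text
t: 14.1
position: [0.4986, -0.1897, 0.2303]
tcp_rot: [0.0, -0.074, 0.997, -0.0]
ft_force: [0.8, 0.2, -0.5]
finger_gap: 0.0551
finger_force: 0.0
```

Run:
```python
from h import *
need(np.array([.5471,-.1972,.15]),.149+np.pi/2)
i=r.camera_info('wrist')
save('wrist','w4.png')
for m,y in (((.5471,-.1972),.149),((.4836,-.3087),.103)):
  print([np.round(proj(i,[m[0]+s*np.cos(y),m[1]+s*np.sin(y),z])) for s,z in((-.05,.012),(.05,.018),(.09,.012))])
```

```text
pos [ 0.4986 -0.1897  0.2303] psi 1.719 j6 -2.09 turn -0.0 xyz [-46.9 -14.6  80.3] F [ 0.8  0.2 -0.5] gap 0.0551 0.0 t 14.1
[array([305., 210.]), array([306., 296.]), array([307., 324.])]
[array([209., 134.]), array([211., 229.]), array([214., 262.])]
```

View pics/w4.png

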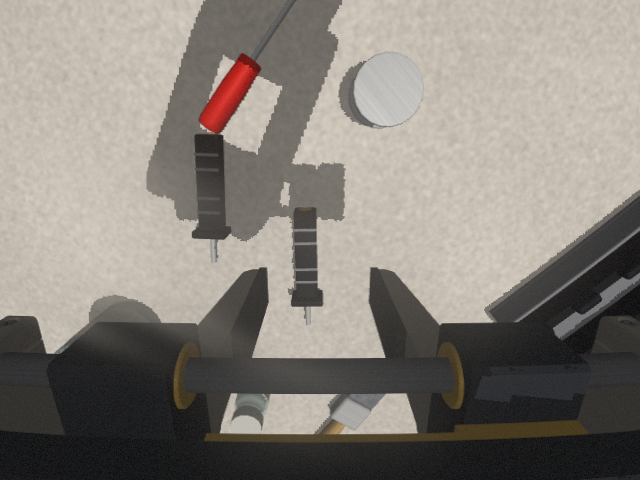

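send_rows(targets=[{"hand": 60, "x": -24, "y": -7, "z": 20, "turn": 0}, {"hand": 60, "x": -23, "y": -7.5, "z": 40, "turn": 0}, {"hand": 60, "x": 0, "y": 0, "z": 50, "turn": 0}, {"hand": 60, "x": 0, "y": 0, "z": 40, "turn": 0}, {"hand": 60, "x": 0, "y": 0, "z": 30, "turn": 0}, {"hand": 60, "x": 0, "y": 0, "z": 15, "turn": 0}, {"hand": 60, "x": 0, "y": 0, "z": 6, "turn": 0}, {"hand": 60, "x": 0, "y": 0, "z": 0, "turn": 0}, {"hand": 60, "x": 0, "y": 0, "z": 0, "turn": 0}, {"hand": 0, "x": 0, "y": 0, "z": 0, "turn": 0}])

```text
t: 15.4
position: [0.5476, -0.1972, 0.0299]
tcp_rot: [0.001, -0.075, 0.997, -0.0]
ft_force: [0.3, 0.1, -0.1]
finger_gap: 0.0473
finger_force: 0.0
```

send_rows(targets=[{"hand": 0, "x": 0, "y": 0, "z": 0, "turn": 0}, {"hand": 0, "x": 0, "y": 0, "z": 0, "turn": 0}, {"hand": 0, "x": 0, "y": 0, "z": 0, "turn": 0}, {"hand": 0, "x": 0, "y": 0, "z": 0, "turn": 0}, {"hand": 0, "x": 0, "y": 0, "z": -10, "turn": 0}, {"hand": 0, "x": 0, "y": 0, "z": -20, "turn": 0}, {"hand": 0, "x": 0, "y": 0, "z": -30, "turn": 0}, {"hand": 0, "x": 0, "y": 0, "z": -40, "turn": 0}, {"hand": 0, "x": 0, "y": 0, "z": -20, "turn": 0}, {"hand": 0, "x": 0, "y": 0, "z": 0, "turn": 0}])

```text
t: 16.65
position: [0.5481, -0.1974, 0.1509]
tcp_rot: [0.002, -0.075, 0.997, -0.001]
ft_force: [0.2, -0.5, -0.3]
finger_gap: 0.0235
finger_force: 30.0
```

Run:
```python
from h import *
need(case(-.02,-.031,.15),.875+np.pi/2)
need(case(-.02,-.031,.15))
save('wrist','w5.png')
```

```text
pos [ 0.5481 -0.1974  0.1509] psi 1.72 j6 -2.07 turn -0.726 xyz [-279.8  234.5    0.9] F [ 0.2 -0.5 -0.3] gap 0.0235 30.0 t 16.65
pos [ 0.5481 -0.1974  0.1509] psi 1.72 j6 -2.07 turn 0.0 xyz [-53.6 361.1   0.9] F [ 0.2 -0.5 -0.3] gap 0.0235 30.0 t 16.65
```

View pics/w5.png

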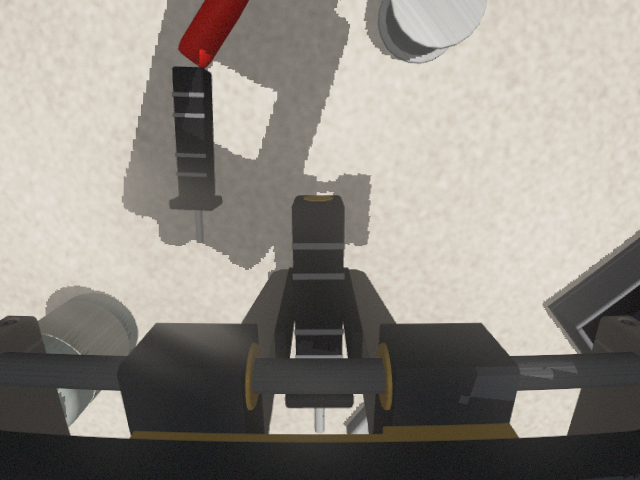

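send_rows(targets=[{"hand": 0, "x": 0, "y": 20, "z": -30, "turn": 0}, {"hand": 0, "x": -1, "y": 43, "z": -30, "turn": 0}, {"hand": 0, "x": -1, "y": 43, "z": 0, "turn": 0}, {"hand": 0, "x": -2, "y": 43, "z": 0, "turn": 0}, {"hand": 0, "x": -2, "y": 43, "z": 0, "turn": 0}, {"hand": 0, "x": -2, "y": 43, "z": 0, "turn": 0}, {"hand": 0, "x": -2, "y": 43, "z": 0, "turn": 0}, {"hand": 0, "x": -1, "y": 43, "z": 0, "turn": 0}, {"hand": 0, "x": -1, "y": 43, "z": 0, "turn": 0}, {"hand": 0, "x": 0, "y": 43, "z": 0, "turn": 0}])

```text
t: 17.95
position: [0.4974, 0.2083, 0.2075]
tcp_rot: [-0.001, -0.075, 0.997, -0.0]
ft_force: [1.5, 0.7, -1.3]
finger_gap: 0.0235
finger_force: 30.0
```

send_rows(targets=[{"hand": 0, "x": 0, "y": 0, "z": 0, "turn": -0.145}, {"hand": 0, "x": 0, "y": 0, "z": 0, "turn": -0.145}, {"hand": 0, "x": 0, "y": 0, "z": 0, "turn": -0.145}, {"hand": 0, "x": 0, "y": 0, "z": 0, "turn": -0.145}, {"hand": 0, "x": 0, "y": 0, "z": 0, "turn": -0.146}, {"hand": 0, "x": 0, "y": 0, "z": 20, "turn": 0}, {"hand": 0, "x": 0, "y": 0, "z": 20, "turn": 0}, {"hand": 0, "x": 0, "y": 0, "z": 0, "turn": 0}, {"hand": 0, "x": 0, "y": 0, "z": 0, "turn": 0}, {"hand": 0, "x": 0, "y": 0, "z": 0, "turn": 0}])

```text
t: 19.2
position: [0.4988, 0.2074, 0.1695]
tcp_rot: [0.0, -0.424, 0.906, -0.0]
ft_force: [0.5, 0.8, -2.3]
finger_gap: 0.0239
finger_force: 30.0
```

Run:
```python
from h import *
need(case(-.02,.031,.068),.875+np.pi/2)
i=r.camera_info('wrist')
for y in(.015,.047): print([np.round(proj(i,case(x,y,.05))) for x in(-.055,.015)])
print('front rim',[np.round(proj(i,case(-.09,y,.04))) for y in (-.15,.15)])
save('wrist','w6.png')
```

```text
pos [0.4988 0.2074 0.1695] psi 2.446 j6 -2.05 turn 0.0 xyz [ -0.7  -0.8 101.5] F [ 0.5  0.8 -2.3] gap 0.0239 30.0 t 19.2
[array([296., 196.]), array([297., 279.])]
[array([337., 196.]), array([336., 279.])]
front rim [array([ 91., 152.]), array([467., 151.])]
```

View pics/w6.png

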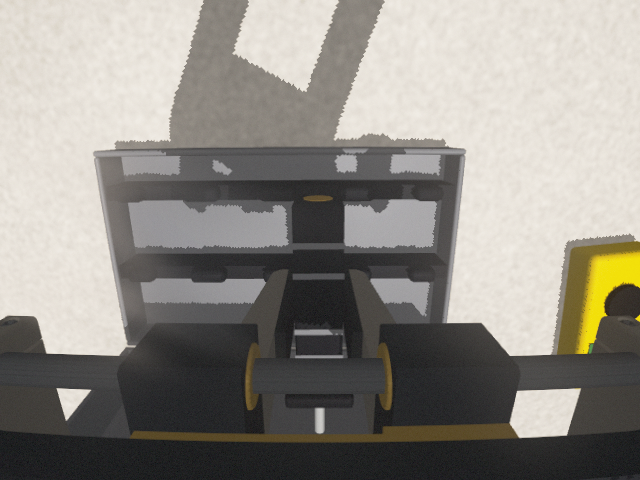

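send_rows(targets=[{"hand": 0, "x": -1, "y": -1, "z": 25, "turn": 0}, {"hand": 0, "x": 0, "y": 0, "z": 25, "turn": 0}, {"hand": 0, "x": 0, "y": 0, "z": 20, "turn": 0}, {"hand": 0, "x": 0, "y": 0, "z": 12, "turn": 0}, {"hand": 0, "x": 0, "y": 0, "z": 8, "turn": 0}, {"hand": 0, "x": 0, "y": 0, "z": 6, "turn": 0}, {"hand": 0, "x": 0, "y": 0, "z": 4, "turn": 0}, {"hand": 0, "x": 0, "y": 0, "z": 0, "turn": 0}, {"hand": 0, "x": 0, "y": 0, "z": 0, "turn": 0}, {"hand": 0, "x": 0, "y": 0, "z": 0, "turn": 0}])

```text
t: 20.5
position: [0.5, 0.2075, 0.0693]
tcp_rot: [0.0, -0.424, 0.906, -0.0]
ft_force: [0.2, -0.0, -1.0]
finger_gap: 0.0237
finger_force: 30.0
```

send_rows(targets=[{"hand": 0, "x": 0, "y": 0, "z": 1.5, "turn": 0}, {"hand": 0, "x": 0, "y": 0, "z": 0.5, "turn": 0}, {"hand": 0, "x": 0, "y": 0, "z": 0, "turn": 0}, {"hand": 45, "x": 0, "y": 0, "z": 0, "turn": 0}, {"hand": 45, "x": 0, "y": 0, "z": 0, "turn": 0}, {"hand": 45, "x": 0, "y": 0, "z": 0, "turn": 0}, {"hand": 45, "x": 0, "y": 0, "z": -20, "turn": 0}, {"hand": 45, "x": 0, "y": 0, "z": -40, "turn": 0}, {"hand": 45, "x": 0, "y": 0, "z": -40, "turn": 0}, {"hand": 45, "x": 0, "y": 0, "z": -40, "turn": 0}])

```text
t: 21.75
position: [0.4997, 0.2073, 0.2082]
tcp_rot: [-0.0, -0.424, 0.906, -0.0]
ft_force: [0.3, 0.6, 0.9]
finger_gap: 0.0415
finger_force: 0.0
```

Run:
```python
from h import *
save('wrist','w7.png'); save('top','top3.png')
need([.46,-.29,.23],.103+np.pi/2)
need([.46,-.29,.23])
a=cv2.imread('pics/w7.png'); b=cv2.imread('pics/top3.png')
cv2.imwrite('pics/m1.png',np.hstack([cv2.resize(a[100:440,60:500],(400,309)),cv2.resize(b[150:350,340:600],(400,309))]))
```

```text
pos [0.5021 0.2083 0.2112] psi 2.446 j6 -2.06 turn 0.772 xyz [  93.1 -491.3  -18.8] F [ 1.3 -0.5 -0.5] gap 0.0419 0.0 t 21.85
pos [0.5021 0.2083 0.2112] psi 2.446 j6 -2.06 turn 0.0 xyz [ 409.5 -287.   -18.8] F [ 1.3 -0.5 -0.5] gap 0.0419 0.0 t 21.85
```

View pics/m1.png

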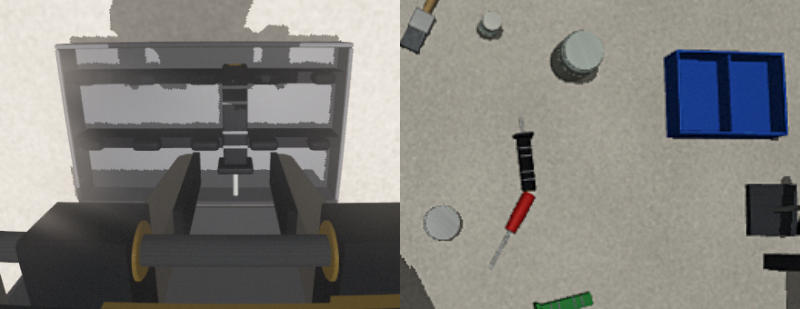

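send_rows(targets=[{"hand": 60, "x": 41, "y": -28.7, "z": -10, "turn": 0}, {"hand": 60, "x": 41, "y": -28.7, "z": -10, "turn": 0}, {"hand": 60, "x": 41, "y": -28.7, "z": 0, "turn": 0}, {"hand": 60, "x": 41, "y": -28.7, "z": 0, "turn": 0}, {"hand": 60, "x": 41, "y": -28.7, "z": 0, "turn": 0}, {"hand": 60, "x": 41, "y": -28.7, "z": 0, "turn": 0}, {"hand": 60, "x": 41, "y": -28.7, "z": 0, "turn": 0}, {"hand": 60, "x": 41, "y": -28.7, "z": 0, "turn": 0}, {"hand": 60, "x": 41, "y": -28.7, "z": 0, "turn": 0}, {"hand": 60, "x": 41, "y": -28.7, "z": 0, "turn": 0}])

```text
t: 23.1
position: [0.4568, -0.2928, 0.2262]
tcp_rot: [-0.0, -0.423, 0.906, 0.0]
ft_force: [1.5, -0.7, -0.4]
finger_gap: 0.0553
finger_force: 0.0
```

send_rows(targets=[{"hand": 60, "x": 0, "y": 0, "z": 0, "turn": 0.155}, {"hand": 60, "x": 0, "y": 0, "z": 0, "turn": 0.155}, {"hand": 60, "x": 0, "y": 0, "z": 0, "turn": 0.155}, {"hand": 60, "x": 0, "y": 0, "z": 0, "turn": 0.155}, {"hand": 60, "x": 0, "y": 0, "z": 0, "turn": 0.152}, {"hand": 60, "x": 0, "y": 0, "z": 0, "turn": 0}, {"hand": 60, "x": 0, "y": 0, "z": 0, "turn": 0}, {"hand": 60, "x": 0, "y": 0, "z": 0, "turn": 0}, {"hand": 60, "x": 0, "y": 0, "z": 0, "turn": 0}, {"hand": 60, "x": 0, "y": 0, "z": 0, "turn": 0}])

```text
t: 24.35
position: [0.4574, -0.2913, 0.227]
tcp_rot: [0.0, -0.052, 0.999, -0.0]
ft_force: [-0.2, -0.4, 0.2]
finger_gap: 0.055
finger_force: 0.0
```

Run:
```python
from h import *
m=(.4836,-.3087);y=.103
need([*m,.03],y+np.pi/2)
i=r.camera_info('wrist')
im=save('wrist','w8.png')[:,:,::-1].copy()
for s,z in((-.05,.012),(0,.024),(.05,.018),(.09,.012)):
  p=proj(i,[m[0]+s*np.cos(y),m[1]+s*np.sin(y),z]); print(np.round(p)); cv2.circle(im,tuple(int(round(q)) for q in p),3,(0,255,0),1)
cv2.imwrite('pics/w8m.png',im)
```

```text
pos [ 0.4574 -0.2913  0.227 ] psi 1.674 j6 -2.24 turn 0.001 xyz [-24.2 -20.  197. ] F [-0.2 -0.4  0.2] gap 0.055 0.0 t 24.35
[300. 189.]
[300. 238.]
[301. 279.]
[302. 309.]
```

View pics/w8m.png

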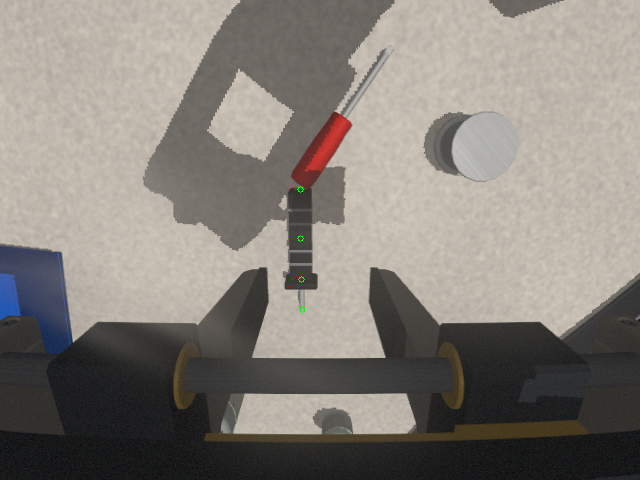

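send_rows(targets=[{"hand": 60, "x": -12, "y": -10, "z": 20, "turn": 0}, {"hand": 60, "x": -12, "y": -10, "z": 40, "turn": 0}, {"hand": 60, "x": 0, "y": 0, "z": 50, "turn": 0}, {"hand": 60, "x": 0, "y": 0, "z": 40, "turn": 0}, {"hand": 60, "x": 0, "y": 0, "z": 26, "turn": 0}, {"hand": 60, "x": 0, "y": 0, "z": 15, "turn": 0}, {"hand": 60, "x": 0, "y": 0, "z": 6, "turn": 0}, {"hand": 60, "x": 0, "y": 0, "z": 0, "turn": 0}, {"hand": 60, "x": 0, "y": 0, "z": 0, "turn": 0}, {"hand": 0, "x": 0, "y": 0, "z": 0, "turn": 0}])

```text
t: 25.65
position: [0.4838, -0.309, 0.0308]
tcp_rot: [0.001, -0.052, 0.999, -0.0]
ft_force: [-0.0, -0.3, 0.2]
finger_gap: 0.0475
finger_force: 0.0
```

send_rows(targets=[{"hand": 0, "x": 0, "y": 0, "z": 0, "turn": 0}, {"hand": 0, "x": 0, "y": 0, "z": 0, "turn": 0}, {"hand": 0, "x": 0, "y": 0, "z": 0, "turn": 0}, {"hand": 0, "x": 0, "y": 0, "z": 0, "turn": 0}, {"hand": 0, "x": 0, "y": 0, "z": -10, "turn": 0}, {"hand": 0, "x": 0, "y": 0, "z": -20, "turn": 0}, {"hand": 0, "x": 0, "y": 0, "z": -40, "turn": 0}, {"hand": 0, "x": 0, "y": 0, "z": -50, "turn": 0}, {"hand": 0, "x": 0, "y": 0, "z": -50, "turn": 0}, {"hand": 0, "x": 0, "y": 0, "z": 0, "turn": 0}])

```text
t: 26.9
position: [0.4854, -0.31, 0.2045]
tcp_rot: [0.003, -0.052, 0.999, -0.002]
ft_force: [0.8, 1.0, -1.1]
finger_gap: 0.0236
finger_force: 30.0
```

Run:
```python
from h import *
need(case(-.02,-.093,.2))
need(case(-.02,-.093,.2),.875+np.pi/2)
save('wrist','w9.png')
```

```text
pos [ 0.4854 -0.31    0.2045] psi 1.674 j6 -2.25 turn 0.0 xyz [-154.2  424.3    4.5] F [ 0.8  1.  -1.1] gap 0.0236 30.0 t 26.9
pos [ 0.4854 -0.31    0.2045] psi 1.674 j6 -2.25 turn -0.772 xyz [-406.4  196.6    4.5] F [ 0.8  1.  -1.1] gap 0.0236 30.0 t 26.9
```

send_rows(targets=[{"hand": 0, "x": -15.4, "y": 42.4, "z": 0, "turn": 0}, {"hand": 0, "x": -15.4, "y": 42.4, "z": 0, "turn": 0}, {"hand": 0, "x": -15.4, "y": 42.4, "z": 0, "turn": 0}, {"hand": 0, "x": -15.4, "y": 42.4, "z": 0, "turn": 0}, {"hand": 0, "x": -15.4, "y": 42.4, "z": 0, "turn": 0}, {"hand": 0, "x": -15.4, "y": 42.4, "z": 0, "turn": 0}, {"hand": 0, "x": -15.4, "y": 42.4, "z": 0, "turn": 0}, {"hand": 0, "x": -15.4, "y": 42.4, "z": 0, "turn": 0}, {"hand": 0, "x": -15.4, "y": 42.4, "z": 0, "turn": 0}, {"hand": 0, "x": -15.4, "y": 42.4, "z": 0, "turn": 0}])

```text
t: 28.2
position: [0.5919, 0.1301, 0.1979]
tcp_rot: [-0.002, -0.052, 0.999, -0.0]
ft_force: [1.4, -0.0, -1.5]
finger_gap: 0.0236
finger_force: 30.0
```

send_rows(targets=[{"hand": 0, "x": 0, "y": 0, "z": 0, "turn": -0.155}, {"hand": 0, "x": 0, "y": 0, "z": 0, "turn": -0.155}, {"hand": 0, "x": 0, "y": 0, "z": 0, "turn": -0.155}, {"hand": 0, "x": 0, "y": 0, "z": 0, "turn": -0.155}, {"hand": 0, "x": 0, "y": 0, "z": 0, "turn": -0.152}, {"hand": 0, "x": 0, "y": 0, "z": 20, "turn": 0}, {"hand": 0, "x": 0, "y": 0, "z": 20, "turn": 0}, {"hand": 0, "x": 0, "y": 0, "z": 0, "turn": 0}, {"hand": 0, "x": 0, "y": 0, "z": 0, "turn": 0}, {"hand": 0, "x": 0, "y": 0, "z": 0, "turn": 0}])

```text
t: 29.45
position: [0.5932, 0.129, 0.1605]
tcp_rot: [0.0, -0.424, 0.906, -0.0]
ft_force: [-0.2, 0.4, -0.7]
finger_gap: 0.0238
finger_force: 30.0
```

Run:
```python
from h import *
need(case(-.02,-.093,.068),.875+np.pi/2)
i=r.camera_info('wrist'); im=save('wrist','w10.png')
# held probe (rear end) compared with the picture of the first, well-held probe
a=cv2.imread('pics/w6.png')[185:290,270:365];
res=cv2.matchTemplate(im[:,:,::-1].copy()[165:310,240:395],a,cv2.TM_CCOEFF_NORMED);print(cv2.minMaxLoc(res), 'expect (30,20)')
for f in('w6','w10'):
  g=cv2.imread(f'pics/{f}.png').astype(int); b,gg,rr=g[...,0],g[...,1],g[...,2]
  mk=(rr-b>60)&(np.indices(b.shape)[0]<230)&(np.indices(b.shape)[0]>150)&(abs(np.indices(b.shape)[1]-318)<40)
  y,x=np.nonzero(mk); print(f,x.mean(),y.mean(),len(x))
```

```text
pos [0.5932 0.129  0.1605] psi 2.446 j6 -2.23 turn 0.0 xyz [-0.3 -2.  92.5] F [-0.2  0.4 -0.7] gap 0.0238 30.0 t 29.45
(-0.10783534497022629, 0.9536277651786804, (5, 0), (30, 22)) expect (30,20)
w6 317.6666666666667 200.0 9
w10 nan nan 0<stdin>:10: RuntimeWarning: Mean of empty slice.
  ret = ret.dtype.type(ret / rcount)
```

send_rows(targets=[{"hand": 0, "x": 0, "y": -2, "z": 25, "turn": 0}, {"hand": 0, "x": 0, "y": 0, "z": 25, "turn": 0}, {"hand": 0, "x": 0, "y": 0, "z": 20, "turn": 0}, {"hand": 0, "x": 0, "y": 0, "z": 8, "turn": 0}, {"hand": 0, "x": 0, "y": 0, "z": 6, "turn": 0}, {"hand": 0, "x": 0, "y": 0, "z": 5, "turn": 0}, {"hand": 0, "x": 0, "y": 0, "z": 2, "turn": 0}, {"hand": 0, "x": 0, "y": 0, "z": 0, "turn": 0}, {"hand": 0, "x": 0, "y": 0, "z": 0, "turn": 0}, {"hand": 0, "x": 0, "y": 0, "z": 0, "turn": 0}])

```text
t: 30.75
position: [0.5945, 0.1277, 0.0692]
tcp_rot: [0.0, -0.424, 0.906, -0.0]
ft_force: [0.3, 0.5, -0.6]
finger_gap: 0.0235
finger_force: 30.0
```

send_rows(targets=[{"hand": 0, "x": 0, "y": 0, "z": 1, "turn": 0}, {"hand": 0, "x": 0, "y": 0, "z": 0.5, "turn": 0}, {"hand": 0, "x": 0, "y": 0, "z": 0, "turn": 0}, {"hand": 45, "x": 0, "y": 0, "z": 0, "turn": 0}, {"hand": 45, "x": 0, "y": 0, "z": 0, "turn": 0}, {"hand": 45, "x": 0, "y": 0, "z": 0, "turn": 0}, {"hand": 45, "x": 0, "y": 0, "z": -20, "turn": 0}, {"hand": 45, "x": 0, "y": 0, "z": -40, "turn": 0}, {"hand": 45, "x": 0, "y": 0, "z": -40, "turn": 0}, {"hand": 45, "x": 0, "y": 0, "z": -30, "turn": 0}])

```text
t: 32.0
position: [0.595, 0.1277, 0.2009]
tcp_rot: [0.001, -0.424, 0.906, -0.0]
ft_force: [0.7, -0.5, 0.8]
finger_gap: 0.0414
finger_force: 0.0
```

Run:
```python
from h import *
i=r.camera_info('wrist'); need(case(-.06,-.02,.33))
a=save('wrist','w11.png')[:,:,::-1].copy()
for y in(-.093,.031):
  for x,z in((-.07,.05),(.03,.05),(.07,.05)):
    p=proj(i,case(x,y,z)); cv2.circle(a,tuple(int(round(q)) for q in p),3,(0,255,0),1)
b=save('top','top4.png')[:,:,::-1]
cv2.imwrite('pics/m2.png',np.hstack([cv2.resize(a[80:420,40:600],(500,304)),cv2.resize(b[180:400,320:480],(221,304))]))
print([proj(r.camera_info('top'),case(.09,0,.04))])
```

```text
pos [0.595  0.1277 0.2009] psi 2.446 j6 -2.24 turn 0.0 xyz [  39.9   73.2 -129.1] F [ 0.7 -0.5  0.8] gap 0.0414 0.0 t 32.0
[(np.float64(222.73709873804768), np.float64(214.47547727642))]
```

View pics/m2.png

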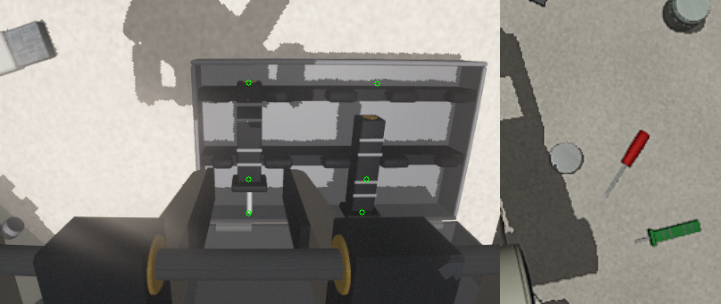

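send_rows(targets=[{"hand": 45, "x": 0, "y": 0, "z": -40, "turn": 0}, {"hand": 45, "x": 0, "y": 0, "z": -40, "turn": 0}, {"hand": 45, "x": -10, "y": 20, "z": -40, "turn": 0}, {"hand": 45, "x": -10, "y": 30, "z": -40, "turn": 0}, {"hand": 45, "x": -10, "y": 30, "z": 0, "turn": 0}, {"hand": 45, "x": 0, "y": 30, "z": 0, "turn": 0}, {"hand": 45, "x": 0, "y": 20, "z": 0, "turn": 0}, {"hand": 45, "x": 0, "y": 0, "z": 0, "turn": 0}, {"hand": 45, "x": 0, "y": 0, "z": 0, "turn": 0}, {"hand": 45, "x": 0, "y": 0, "z": 0, "turn": 0}])

```text
t: 33.35
position: [0.5144, 0.2334, 0.3573]
tcp_rot: [-0.0, -0.423, 0.906, -0.0]
ft_force: [0.3, -0.8, -0.2]
finger_gap: 0.0417
finger_force: 0.0
```

Run:
```python
from h import *
need(case(-.02,.031,.15))
im=save('wrist','w12.png'); save('side','side2.png')
T=r.camera_info('wrist'); np.save('w12T.npy',T['cam_to_world'])
np.set_printoptions(linewidth=250)
# orthographic map of case at z=.056, 4 mm cells: rows case x from -.09 to .09, cols y from 0 to .08
g=im.mean(2)
xs=np.arange(-.09,.1,.005); ys=np.arange(-.02,.085,.004)
print('     '+' '.join(f'{int(round(y*1e3)):3d}' for y in ys))
for x in xs:
  row=[]
  for y in ys:
    u,v=proj(T,case(x,y,.056)); u,v=int(round(u)),int(round(v)); row.append(int(g[v,u]) if 0<=u<640 and 0<=v<480 else -1)
  print(f'{int(round(x*1e3)):4d} '+' '.join(f'{q:3d}' for q in row))
print(proj(T,case(0.03,.031,.06)))
```

```text
pos [0.5144 0.2334 0.3573] psi 2.445 j6 -2.02 turn 0.0 xyz [ 29.3  -5.4 207.3] F [ 0.3 -0.8 -0.2] gap 0.0417 0.0 t 33.35
     -20 -16 -12  -8  -4   0   4   8  12  16  20  24  28  32  36  40  44  48  52  56  60  64  68  72  76  80  84
 -90  90 107 110 113 114 109 105 110 114 116 111 112 109 113 113  98  99 101 104 106 105 102 104 103 105 103 112
 -85  77  79  77  79  79  77  79  82  88  83  85  84  85  84  85  96 136 110  88  87  87  88  87  89 114 135 137
 -80  92  94  95  95  93  93  96  95  95  94  95  96  97  98  96 115 173  97  98 100  98  98  98  98 131 176 175
 -75  91  93  93  95  97  91  93  97  95  94  95  95  95  96  96 156 176 158  97  98  95  98 100 100 167 175 177
 -70  91  95  94  99  96  96  95  95  94  94  97  96  92  94  93 112 175  96  97  99  96  98  99  94 160 161 176
 -65  93  92  92  94  95  94  94  95  92  96  94  94  97  94  97  96  95  99  97  95  97  99  98  97  98  98  97
 -60  49  50  45  48  46  48  49  48  50  44  48  50  48  49  50  53  72  52  59  54  54  56  57  51  56  60  77
 -55  45  46  45  41  44  46  46  45  47  46  46  51  47  52  47  52  59  5
[... 2790 characters left out ...]
  66  70  68  69  68  68  69  69  77  76  76  75  74  76  77  77  78  78
  75  76  72  74  73  73  72  73  75  72  67  73  80 113  72  73  70  72  73  76  74  75  77  74  75  75  73  79
  80  94  94  92  92  91  93  96  94  93  92  91  94 115  85  92  91  91  92  94  92  95  92  93  93  93  95  95
  85  80  79  82  81  81  83  79  84  77  81  79  90 117  78  79  84  81  82  86  86  83  83  85  84  85  86  86
  90  85  85  86  85  86  89  88  88  83  85  87  89 114  86  90  88  87  87  87  88  90  87  88  87  90  90  91
  95  86  87  86  88  86  84  84  87  89  86  88  92 115  86  87  85  87  89  88  88  88  88  90  87  91  89  89
(np.float64(313.47759335445016), np.float64(215.082906405903))
```

Run:
```python
from h import *
need(case(-.01,.027,.062),.875+np.pi/2)
```

```text
pos [0.5143 0.2335 0.3573] psi 2.445 j6 -2.02 turn -0.001 xyz [ 19.3  -9.5 295.3] F [-0.7 -0.6  0.4] gap 0.0411 0.0 t 33.45
```

send_rows(targets=[{"hand": 45, "x": 19, "y": -9.5, "z": 50, "turn": 0}, {"hand": 45, "x": 0, "y": 0, "z": 50, "turn": 0}, {"hand": 45, "x": 0, "y": 0, "z": 50, "turn": 0}, {"hand": 45, "x": 0, "y": 0, "z": 50, "turn": 0}, {"hand": 45, "x": 0, "y": 0, "z": 40, "turn": 0}, {"hand": 45, "x": 0, "y": 0, "z": 20, "turn": 0}, {"hand": 45, "x": 0, "y": 0, "z": 0, "turn": 0}, {"hand": 45, "x": 0, "y": 0, "z": 0, "turn": 0}, {"hand": 45, "x": 0, "y": 0, "z": 0, "turn": 0}, {"hand": 45, "x": 0, "y": 0, "z": 0, "turn": 0}])

```text
t: 34.7
position: [0.5094, 0.2135, 0.0984]
tcp_rot: [0.001, -0.424, 0.906, -0.0]
ft_force: [-0.3, -0.4, -0.3]
finger_gap: 0.041
finger_force: 0.0
```

Run:
```python
from h import *
need(case(-.01,.027,.062),.875+np.pi/2)
im=save('wrist','w13.png'); T=r.camera_info('wrist'); g=im.mean(2)
for x in np.arange(-.06,.02,.005):
  print(int(round(x*1e3)),[int(g[int(round(v)),int(round(u))]) for u,v in (proj(T,case(x,y,.062)) for y in np.arange(-.01,.07,.004))])
```

```text
pos [0.5094 0.2135 0.0984] psi 2.446 j6 -2.05 turn 0.0 xyz [ 0.8 -0.5 36.4] F [-0.3 -0.4 -0.3] gap 0.041 0.0 t 34.7
-60 [51, 48, 45, 45, 46, 42, 34, 40, 39, 41, 38, 38, 44, 39, 38, 41, 47, 43, 45, 45]
-55 [43, 43, 42, 45, 40, 39, 38, 56, 62, 57, 69, 68, 70, 71, 65, 36, 35, 40, 43, 44]
-50 [85, 87, 88, 88, 86, 88, 87, 89, 83, 87, 88, 86, 90, 88, 89, 89, 165, 170, 88, 90]
-45 [88, 84, 88, 87, 89, 87, 86, 88, 86, 84, 88, 88, 89, 86, 90, 87, 169, 99, 89, 90]
-40 [88, 88, 88, 87, 86, 85, 87, 41, 76, 73, 69, 43, 52, 88, 88, 87, 87, 90, 88, 90]
-35 [88, 88, 87, 88, 86, 89, 90, 44, 39, 42, 42, 40, 40, 85, 87, 87, 88, 88, 88, 88]
-30 [86, 83, 159, 160, 162, 162, 87, 41, 39, 41, 41, 41, 39, 85, 91, 87, 165, 166, 169, 167]
-25 [160, 159, 159, 160, 162, 163, 84, 39, 37, 34, 39, 37, 46, 164, 164, 166, 163, 165, 169, 168]
-20 [88, 88, 87, 86, 88, 86, 87, 40, 38, 33, 37, 35, 38, 86, 86, 88, 85, 90, 92, 88]
-15 [38, 56, 72, 41, 37, 34, 33, 74, 75, 73, 74, 74, 74, 35, 32, 41, 37, 73, 70, 39]
-10 [72, 71, 71, 37, 37, 34, 35, 34, 34, 34, 37, 41, 39, 28, 33, 39, 35, 70, 72, 70]
-5 [73, 75, 37, 37, 34, 30, 37, 34, 38, 55, 51, 40, 37, 29, 35, 38, 33, 36, 75, 73]
0 [69, 70, 33, 37, 34, 37, 33, 128, 129, 130, 125, 107, 98, 56, 29, 35, 36, 39, 74, 70]
5 [70, 35, 35, 33, 38, 64, 45, 52, 51, 51, 55, 51, 47, 55, 33, 56, 39, 34, 38, 72]
10 [72, 38, 34, 36, 46, 44, 60, 50, 51, 53, 54, 54, 47, 154, 158, 50, 36, 39, 39, 72]
15 [59, 36, 35, 36, 155, 154, 84, 54, 49, 49, 54, 55, 45, 154, 157, 157, 38, 40, 38, 48]
```

send_rows(targets=[{"hand": 45, "x": -2, "y": 0.5, "z": 15, "turn": 0}, {"hand": 45, "x": 0, "y": 0, "z": 15, "turn": 0}, {"hand": 45, "x": 0, "y": 0, "z": 5, "turn": 0}, {"hand": 45, "x": 0, "y": 0, "z": 0, "turn": 0}, {"hand": 0, "x": 0, "y": 0, "z": 0, "turn": 0}, {"hand": 0, "x": 0, "y": 0, "z": 0, "turn": 0}, {"hand": 0, "x": 0, "y": 0, "z": 0, "turn": 0}, {"hand": 0, "x": 0, "y": 0, "z": 0, "turn": 0}, {"hand": 0, "x": 0, "y": 0, "z": 0, "turn": 0}, {"hand": 0, "x": 0, "y": 0, "z": 0, "turn": 0}])

```text
t: 36.0
position: [0.5101, 0.2152, 0.0627]
tcp_rot: [0.0, -0.424, 0.906, -0.0]
ft_force: [0.6, 0.3, 3.6]
finger_gap: 0.0234
finger_force: 29.8
```

Run:
```python
from h import *
need(case(-.036,.031,.064),.875+np.pi/2)
```

```text
pos [0.5101 0.2152 0.0627] psi 2.446 j6 -2.05 turn 0.0 xyz [28.6  2.9 -1.3] F [0.6 0.3 3.6] gap 0.0234 29.8 t 36.0
```

Gripped, gap 23 mm. Slide it back with a slight lift.

send_rows(targets=[{"hand": 0, "x": 0, "y": 1, "z": -3, "turn": 0}, {"hand": 0, "x": 6, "y": 1, "z": 0, "turn": 0}, {"hand": 0, "x": 8, "y": 0, "z": 0, "turn": 0}, {"hand": 0, "x": 8, "y": 0, "z": 0, "turn": 0}, {"hand": 0, "x": 6, "y": 0, "z": 0, "turn": 0}, {"hand": 0, "x": 0, "y": 0, "z": 2, "turn": 0}, {"hand": 0, "x": 0, "y": 0, "z": 0.5, "turn": 0}, {"hand": 0, "x": 0, "y": 0, "z": 0, "turn": 0}, {"hand": 45, "x": 0, "y": 0, "z": 0, "turn": 0}, {"hand": 45, "x": 0, "y": 0, "z": 0, "turn": 0}])

```text
t: 37.25
position: [0.4906, 0.1952, 0.0629]
tcp_rot: [0.0, -0.424, 0.906, 0.0]
ft_force: [-1.1, 0.3, 0.6]
finger_gap: 0.0407
finger_force: 0.0
```

send_rows(targets=[{"hand": 45, "x": 0, "y": 0, "z": 0, "turn": 0}, {"hand": 45, "x": 0, "y": 0, "z": -20, "turn": 0}, {"hand": 45, "x": 0, "y": 0, "z": -40, "turn": 0}, {"hand": 45, "x": 0, "y": 0, "z": -50, "turn": 0}, {"hand": 45, "x": 0, "y": 0, "z": -50, "turn": 0}, {"hand": 45, "x": -15, "y": -30, "z": -50, "turn": 0}, {"hand": 45, "x": -15, "y": -30, "z": -50, "turn": 0}, {"hand": 45, "x": -15, "y": 0, "z": -40, "turn": 0}, {"hand": 45, "x": 0, "y": 0, "z": 0, "turn": 0}, {"hand": 45, "x": 0, "y": 0, "z": 0, "turn": 0}])

```text
t: 38.5
position: [0.5646, 0.1909, 0.3619]
tcp_rot: [-0.001, -0.424, 0.906, 0.0]
ft_force: [-0.2, 0.2, -0.4]
finger_gap: 0.0416
finger_force: 0.0
```

Run:
```python
from h import *
need(handle(1.6,.07),.875+np.pi)
im=save('wrist','w14.png'); T=r.camera_info('wrist'); g=im.mean(2)
for y0 in(-.093,.031):
  print('slot',y0)
  for x in np.arange(-.085,.08,.005):
    print(int(round(x*1e3)),' '.join(f'{int(g[int(round(v)),int(round(u))]):3d}' for u,v in (proj(T,case(x,y0+y,.060)) for y in np.arange(-.028,.029,.004))))
```

```text
pos [0.5646 0.1909 0.3619] psi 2.446 j6 -2.12 turn -1.57 xyz [ -29.3 -109.6   23.7] F [-0.2  0.2 -0.4] gap 0.0416 0.0 t 38.5
slot -0.093
-85  74  84  83  83  83  85  83  86  83  81  82  85  86  83  84
-80  97  98  95  96  99  96  94  94  97  95  95  95  96  98  93
-75 167  95  96  97  96  92  93  94  93  92  93  95  96  96  96
-70 154  97  98  93  95  49  48  49  45  49  52  78  95  94  94
-65  99  99  94  95  96  48  48  49  49  51  51  94  95  95  95
-60  58  54  55  51  55  51  46  51  50  50  46  50  46  48  42
-55  59  55  55  56  53  51  53  51  52  53  47  47  51  45  49
-50  92  90  90  93  97  84  84  82  80  82  82  84  93  86  88
-45 166  98  96  96  95  53  54  54  54  54  49 139 152 171 172
-40 168 166 168 169 165  56  53  53  55  51  49 107 173 173 171
-35 167 168 166 168 153  82  81  81  80  80  77 112 172 172 171
-30 166 170 168 168 166  61  59  70  72  69  65  97 170 170 172
-25 166 168 169 168 166  71  71  73  70  73  65  94 167 171 172
-20 169 167 166 167 164  75  71  73  74  76  72 169 169 169 171
-15 166 167 166 168 168  74  76  73  75  75  66 169 170 169 174
-10
[... 2533 characters left out ...]
174 175
25 173 174 167 154  61  73  75  75  75  72 122 172 173 173 177
30 174 172 170 116  56  73  73  74  74  73 106 173 174 174 174
35 174 171 125  54  53  49  50  51  54  49  50  79 171 172 172
40 173 171 172  62  66  68  70  70  72  73  71  65 173 173 172
45 172 105 171 168  89 162 145 168 119 164 122 145 172 105 137
50  93  92  92  93  95  92 163 174  92  93  93  92  89  92  93
55  90  92  91  90  91  93 164 168  91  92  92  91  90  92  91
60  89  90  91  93  88  93 173 162  91  92  92  91  90  92  92
65  92  89  92  91  89  90 176 188  95  92  92  93  89  89  92
70  73  74  75  74  75  73  96 111  72  68  75  74  72  74  74
75  72  74  72  73  75  76  75  73  72  69  75  74  75  74  72
```

send_rows(targets=[{"hand": 28, "x": 0, "y": 0, "z": -10, "turn": 0.157}, {"hand": 28, "x": 0, "y": 0, "z": 0, "turn": 0.157}, {"hand": 28, "x": 0, "y": 0, "z": 0, "turn": 0.157}, {"hand": 28, "x": 0, "y": 0, "z": 0, "turn": 0.157}, {"hand": 28, "x": 0, "y": 0, "z": 0, "turn": 0.157}, {"hand": 28, "x": 0, "y": 0, "z": 0, "turn": 0.157}, {"hand": 28, "x": 0, "y": 0, "z": 0, "turn": 0.157}, {"hand": 28, "x": 0, "y": 0, "z": 0, "turn": 0.157}, {"hand": 28, "x": 0, "y": 0, "z": 0, "turn": 0.157}, {"hand": 28, "x": 0, "y": 0, "z": 0, "turn": 0.157}])

```text
t: 39.8
position: [0.5643, 0.1907, 0.3712]
tcp_rot: [-0.001, 0.343, 0.939, -0.001]
ft_force: [-0.2, 0.3, 0.4]
finger_gap: 0.0256
finger_force: 0.0
```

Run:
```python
from h import *
need(np.array([.6144,.2989,.338]),.875)
need(handle(1.6,.07),.875)
```

```text
pos [0.5643 0.1907 0.3712] psi 0.871 j6 -0.55 turn -0.004 xyz [ 30.9 115.2  33.2] F [-0.2  0.3  0.4] gap 0.0256 0.0 t 39.8
pos [0.5643 0.1907 0.3712] psi 0.871 j6 -0.55 turn -0.004 xyz [ 29.2 110.   33.1] F [-0.2  0.3  0.4] gap 0.0256 0.0 t 39.8
```

Go to the release point above the bar, then check the bar with the wrist camera numerically.

send_rows(targets=[{"hand": 28, "x": 10, "y": 38, "z": 0, "turn": -0.004}, {"hand": 28, "x": 10, "y": 38, "z": 0, "turn": 0}, {"hand": 28, "x": 10, "y": 38, "z": 0, "turn": 0}, {"hand": 28, "x": 0, "y": 0, "z": 33, "turn": 0}, {"hand": 28, "x": 0, "y": 0, "z": 0, "turn": 0}, {"hand": 28, "x": 0, "y": 0, "z": 0, "turn": 0}, {"hand": 28, "x": 0, "y": 0, "z": 0, "turn": 0}, {"hand": 28, "x": 0, "y": 0, "z": 0, "turn": 0}, {"hand": 28, "x": 0, "y": 0, "z": 0, "turn": 0}, {"hand": 28, "x": 0, "y": 0, "z": 0, "turn": 0}])

```text
t: 41.05
position: [0.615, 0.2979, 0.3402]
tcp_rot: [0.0, 0.339, 0.941, 0.0]
ft_force: [-0.6, -0.2, -0.0]
finger_gap: 0.0259
finger_force: 0.0
```

Run:
```python
from h import *
need(handle(1.62),.875)
im=save('wrist','w15.png'); T=r.camera_info('wrist')
for th in (1.55,1.6,1.65): print(th,[np.round(proj(T,handle(th,-.006)+np.array([-.7675,.641,0])*s)) for s in(-.04,0,.04)])
g=im.mean(2)
for v in(190,210,230,250): print(v,' '.join(f'{int(q):3d}' for q in g[v,272:372:3]))
```

```text
pos [0.615  0.2979 0.3402] psi 0.88 j6 -0.43 turn 0.005 xyz [-0.6 -0.4 72.7] F [-0.6 -0.2 -0. ] gap 0.0259 0.0 t 41.05
1.55 [array([299., 308.]), array([298., 255.]), array([297., 197.])]
1.6 [array([314., 307.]), array([314., 255.]), array([314., 197.])]
1.65 [array([329., 306.]), array([330., 254.]), array([331., 197.])]
190 156 146  94  96  94  95 136 166 166 169 168  98  99 100 137 184 207 218 203 169 169 173 172 146 159 220 222 220 216 221 220 226 227 220
210  96  95  95  96  96  97 114 161 161 161 151 101  99  99 137 180 205 214 201 166 166 166 165 133 155 222 221 223 221 225 226 227 223 225
230  92  92  91  92  94  91 110 143  94  95  95  98  97  99 135 177 203 211 198 161 126 127 165 142 155 225 226 223 223 227 223 223 225 227
250  91  89  89  90  89  92  89  90  90  94  90  96  93  92 103 116 123 123 118 106 160 160 158 146 177 221 224 224 223 225 224 223 223 226
```

send_rows(targets=[{"hand": 28, "x": 0, "y": 0, "z": 25, "turn": 0}, {"hand": 28, "x": 0, "y": 0, "z": 25, "turn": 0}, {"hand": 28, "x": 0, "y": 0, "z": 15, "turn": 0}, {"hand": 28, "x": 0, "y": 0, "z": 8, "turn": 0}, {"hand": 28, "x": 0, "y": 0, "z": 0, "turn": 0}, {"hand": 0, "x": 0, "y": 0, "z": 0, "turn": 0}, {"hand": 0, "x": 0, "y": 0, "z": 0, "turn": 0}, {"hand": 0, "x": 0, "y": 0, "z": 0, "turn": 0}, {"hand": 0, "x": 0, "y": 0, "z": 0, "turn": 0}, {"hand": 0, "x": 0, "y": 0, "z": 0, "turn": 0}])

```text
t: 42.35
position: [0.6156, 0.2985, 0.2681]
tcp_rot: [0.001, 0.339, 0.941, 0.001]
ft_force: [2.0, 2.1, 5.9]
finger_gap: 0.0111
finger_force: 30.0
```

Run:
```python
from h import *
need(handle(1.62),.875)
th=np.linspace(1.62,0,31); a=.223*np.array([-np.cos(th+.0988),-np.sin(th+.0988)])*1e3
print(np.diff(a,axis=1).round(1).T.tolist())
```

```text
pos [0.6156 0.2985 0.2681] psi 0.88 j6 -0.43 turn 0.005 xyz [-0.5 -1.3  0.5] F [2.  2.1 5.9] gap 0.0111 30.0 t 42.35
[[-12.0, -1.5], [-12.0, -0.8], [-12.0, -0.2], [-12.0, 0.5], [-12.0, 1.1], [-11.9, 1.8], [-11.8, 2.4], [-11.6, 3.1], [-11.5, 3.7], [-11.2, 4.3], [-11.0, 4.9], [-10.7, 5.5], [-10.4, 6.1], [-10.1, 6.6], [-9.7, 7.1], [-9.3, 7.7], [-8.9, 8.1], [-8.4, 8.6], [-7.9, 9.1], [-7.4, 9.5], [-6.9, 9.9], [-6.4, 10.2], [-5.8, 10.5], [-5.2, 10.8], [-4.6, 11.1], [-4.0, 11.3], [-3.4, 11.5], [-2.8, 11.7], [-2.2, 11.8], [-1.5, 11.9]]
```

send_rows(targets=[{"hand": 0, "x": 0, "y": -12, "z": -1.5, "turn": 0}, {"hand": 0, "x": 0, "y": -12, "z": -0.8, "turn": 0}, {"hand": 0, "x": 0, "y": -12, "z": -0.2, "turn": 0}, {"hand": 0, "x": 0, "y": -12, "z": 0.5, "turn": 0}, {"hand": 0, "x": 0, "y": -12, "z": 1.1, "turn": 0}, {"hand": 0, "x": 0, "y": -11.9, "z": 1.8, "turn": 0}, {"hand": 0, "x": 0, "y": -11.8, "z": 2.4, "turn": 0}, {"hand": 0, "x": 0, "y": -11.6, "z": 3.1, "turn": 0}, {"hand": 0, "x": 0, "y": -11.5, "z": 3.7, "turn": 0}, {"hand": 0, "x": 0, "y": -11.2, "z": 4.3, "turn": 0}])

```text
t: 43.6
position: [0.539, 0.2064, 0.2522]
tcp_rot: [-0.0, 0.339, 0.941, -0.0]
ft_force: [0.5, 3.7, 2.8]
finger_gap: 0.0108
finger_force: 30.0
```

send_rows(targets=[{"hand": 0, "x": 0, "y": -11.0, "z": 4.9, "turn": 0}, {"hand": 0, "x": 0, "y": -10.7, "z": 5.5, "turn": 0}, {"hand": 0, "x": 0, "y": -10.4, "z": 6.1, "turn": 0}, {"hand": 0, "x": 0, "y": -10.1, "z": 6.6, "turn": 0}, {"hand": 0, "x": 0, "y": -9.7, "z": 7.1, "turn": 0}, {"hand": 0, "x": 0, "y": -9.3, "z": 7.7, "turn": 0}, {"hand": 0, "x": 0, "y": -8.9, "z": 8.1, "turn": 0}, {"hand": 0, "x": 0, "y": -8.4, "z": 8.6, "turn": 0}, {"hand": 0, "x": 0, "y": -7.9, "z": 9.1, "turn": 0}, {"hand": 0, "x": 0, "y": -7.4, "z": 9.5, "turn": 0}])

```text
t: 44.85
position: [0.4795, 0.1343, 0.1787]
tcp_rot: [-0.0, 0.339, 0.941, -0.0]
ft_force: [0.2, 4.5, 1.6]
finger_gap: 0.0109
finger_force: 30.0
```

Run:
```python
from h import *
need(handle(.54),.875)
```

```text
pos [0.4795 0.1343 0.1787] psi 0.88 j6 -0.61 turn 0.005 xyz [ 0.3  0.1 -1.2] F [0.2 4.5 1.6] gap 0.0109 30.0 t 44.85
```

send_rows(targets=[{"hand": 0, "x": 0, "y": -6.9, "z": 9.9, "turn": 0}, {"hand": 0, "x": 0, "y": -6.4, "z": 10.2, "turn": 0}, {"hand": 0, "x": 0, "y": -5.8, "z": 10.5, "turn": 0}, {"hand": 0, "x": 0, "y": -5.2, "z": 10.8, "turn": 0}, {"hand": 0, "x": 0, "y": -4.6, "z": 11.1, "turn": 0}, {"hand": 0, "x": 0, "y": -4.0, "z": 11.3, "turn": 0}, {"hand": 0, "x": 0, "y": -3.4, "z": 11.5, "turn": 0}, {"hand": 0, "x": 0, "y": -2.8, "z": 11.7, "turn": 0}, {"hand": 0, "x": 0, "y": -2.2, "z": 9, "turn": 0}, {"hand": 0, "x": 0, "y": -1, "z": 7, "turn": 0}])

```text
t: 46.1
position: [0.4532, 0.1022, 0.0757]
tcp_rot: [0.0, 0.339, 0.941, 0.0]
ft_force: [-1.4, 5.7, 2.3]
finger_gap: 0.0112
finger_force: 30.0
```

send_rows(targets=[{"hand": 0, "x": 0, "y": -0.5, "z": 4, "turn": 0}, {"hand": 0, "x": 0, "y": 0, "z": 3, "turn": 0}, {"hand": 0, "x": 0, "y": 0, "z": 1, "turn": 0}, {"hand": 0, "x": 0, "y": 0, "z": 0, "turn": 0}, {"hand": 0, "x": 0, "y": 0, "z": 0, "turn": 0}, {"hand": 0, "x": 0, "y": 0, "z": 0, "turn": 0}, {"hand": 0, "x": 0, "y": 0, "z": 0, "turn": 0}, {"hand": 0, "x": 0, "y": 0, "z": 0, "turn": 0}, {"hand": 0, "x": 0, "y": 0, "z": 0, "turn": 0}, {"hand": 0, "x": 0, "y": 0, "z": 0, "turn": 0}])

```text
t: 47.35
position: [0.4528, 0.1016, 0.0688]
tcp_rot: [0.0, 0.338, 0.941, -0.0]
ft_force: [-4.2, 3.3, 15.0]
finger_gap: 0.0107
finger_force: 30.0
```

send_rows(targets=[{"hand": 0, "x": 0, "y": 0, "z": 1, "turn": 0}, {"hand": 0, "x": 0, "y": 0, "z": 0, "turn": 0}, {"hand": 28, "x": 0, "y": 0, "z": 0, "turn": 0}, {"hand": 28, "x": 0, "y": 0, "z": 0, "turn": 0}, {"hand": 28, "x": 0, "y": 0, "z": 0, "turn": 0}, {"hand": 28, "x": 0, "y": 0, "z": -20, "turn": 0}, {"hand": 28, "x": 0, "y": 0, "z": -40, "turn": 0}, {"hand": 28, "x": 0, "y": 0, "z": -40, "turn": 0}, {"hand": 28, "x": 0, "y": 0, "z": 0, "turn": 0}, {"hand": 28, "x": 0, "y": 0, "z": 0, "turn": 0}])

```text
t: 48.6
position: [0.4523, 0.1015, 0.1668]
tcp_rot: [-0.0, 0.339, 0.941, -0.0]
ft_force: [0.2, -1.4, -0.1]
finger_gap: 0.0254
finger_force: 0.0
```

Run:
```python
from h import *
need(handle(0),.875)
# compare lid/handle image with the shut one (w2) at its own pose
im=save('wrist','w16.png');T=r.camera_info('wrist');g=im.mean(2)
print([np.round(proj(T,case(-.132,y,.063))) for y in(0,.05)])
for v in (180,210,240): print(v,' '.join(f'{int(q):3d}' for q in g[v,290:352:3]))
```

```text
pos [0.4523 0.1015 0.1668] psi 0.88 j6 -0.66 turn 0.005 xyz [ 0.4 -0.2 97.8] F [ 0.2 -1.4 -0.1] gap 0.0254 0.0 t 48.6
[array([321., 243.]), array([322., 177.])]
180 211 214 211 209 128 126 124 113 156 188 198 180 152 214 211 210 214 212 211 215 129
210 210 211 209 205 128 124 127 121 155 181 191 179 148 209 208 210 208 210 210 190 118
240 125 127 123 123 126 126 125 112 106 115 116 107 115 209 210 123 124 125 126 123 123
```

```bash
python3 -c "
from h import *
print(r.close_job())"
```

```text
the job is handed in; nothing more can be done
None
```

The job is handed in: the lid stayed at about 45° with the hand off for over a second, then stood open at its stop. Both black probes lie in notches 0 and 2, tips towards the hinge. The one in notch 2 was knocked about 3 cm and put back to within about 5 mm. The lid is shut and released; no verdict was returned.

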